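# Load lacquered dials into the curing carrier on a lifter and cover them

## Robot

A 6-joint arm with a two-finger parallel gripper is mounted at the origin on a cart in front of the work surface, level with it; the furniture and walls round the work are solid. World frame = base frame: x ahead of the robot, y to its left, z up, the work surface at z = 0. Lengths are in m, angles in rad, forces in N, time in s.
With the tool pointing down it reaches from about 0.35 to 0.975 m from the base axis. Payload 17.4 kg.
Tool frame: the origin (TCP) lies between the finger pads; the fingertips stand 22 mm ahead of it and the grasp point (between the pads) lies 3 mm ahead of it (tip_reach is the distance from the TCP to the fingertips, in m); z points along the fingers, y is the line along which they close (so a half turn about z gives the same grasp; the last joint's range is limited). The gripper opens to 85 mm and grips with 20 to 120 N. Pads are 22 mm wide; open, the fingers measure 114 mm over their backs; the gripper's body (76 mm by 85 mm) begins 54 mm behind the grasp point. The pads swing forward as they close: fully open they stand 13 mm farther back than shut.
Start: joints at [-0.038, 0.116, 1.442, -0, 1.584, -0.038], TCP at [0.675, -0, 0.253] pointing down, gripper open.
Joint ranges: [-2.83, 2.83], [-0.83, 2.19], [0.07, 2.5], [-1.14, 4.28], [0.01, 3], [-2.97, 2.97]. Speed limits (rad/s): [1.89, 1.89, 2.22, 3.14, 3.14, 3.14].

## Interface

Orientations are given as [roll, pitch, yaw] about the fixed x, y, z axes, in that order (R = Rz(yaw) Ry(pitch) Rx(roll)).
In Python, from plant import * gives the robot as it stands. The module is installed in compiled form; this text tells all that it offers.
- The arm moves only by the tool carry_out, never from a script. Its argument "deltas" is a list that holds one entry, the list of rows, each a list of 5 numbers: the gripper command: -1 is shut, 1 is fully open, values between are in proportion, then the shift along the tool's x, y, z in units of 500 mm (1.0 is 500 mm), then the turn about the tool's z in units of pi rad (1.0 is pi rad). A call has exactly 10 rows; each row is the pose to reach, as a shift and turn from the pose commanded when the call began, along the tool's axes at that moment, turning the shorter way round; what a row does not reach only later rows make up. A row lasts 1/12 s, in which the tool goes at most 41.7 mm and 7.16 degrees, less where a joint would pass 70% of its speed; a pose out of reach is approached as far as the arm can. A call with a number of a shift or a turn outside -1 to 1 is refused whole. A call with a gripper value outside its range is refused whole. The fingers move at their own pace and stop on an object; "squeeze" is the grip in N (left out, the last holds). Time passes only in rows, so rows that repeat a pose let the fingers close, or fill a call up. It gives the time, the measured TCP pose, the force, the opening and the grip force at its end, in the units of the state.
- sense(): the state, without advancing time (a new reading comes with each control period).
- read_camera(name): name is "scene" or "top" or "wrist"; returns the picture (480x640x3 uint8, red, green, blue); there is no depth.
- calibration(name): a dict with "intrinsics" (3x3 intrinsics, pixels), "rvec" (rotation vector, rad) and "tvec" (3), from world to camera coordinates, as OpenCV has them. Camera axes: x right, y down, z forward; pixel columns grow to the right and rows downward; lengths in m; the calibration is good to about 2 mm. A picture is of the moment at which its call begins: read the wrist's pose just before it. calibration takes no time and is no camera call; for the wrist camera it gives the pose at the moment of the call.
- job_done(): hands the job in; it is judged then, once.
The state is a dict: "clock": time; "joint_positions": joint angles; "joint_vel": joint speeds; "joint_torque": joint torques, N m; "position": TCP position; "ee_rot": TCP orientation; "ft_force": force on the tool from outside, world axes, zero at the start; "moment": the same for the moment, N m; "finger_gap": finger opening in m; "grip_force": force on a finger pad.
Only numpy, scipy, OpenCV 4.12 (cv2) and the standard library are available. Lean on these libraries where they do the work, as an engineer would, in place of code of your own. Each camera call takes 0.05 s, during which the arm holds its last target. There are 200 camera calls.

## Task

Two or three freshly lacquered watch dials lie on the wooden drying rack: carry each one level on the blade of the dial lifter to a free nest of the aluminium curing carrier and leave it lying flat between the brass stubs, never touching a dial with the gripper or tipping it. When all are loaded, put the lifter back in its tray, standing on its foot with the blade along the tray as you found it, and lower the cover plate over the carrier's two locating pins until it rests flush on both shoulders. Leave the other things on the bench where they are, and mind the lamp cable overhead.

Things in the scene. Friction and masses are not known exactly. Their poses are not given: they have to be found in the camera images.
- rack: drying rack, fixed, wood: base 56 x 137 mm (x by y), 10 mm thick, with four ledge blocks 36 mm deep (x) whose tops are 60 mm above the bench. Between them three slots 19 mm wide, at y = -42, 0, +42 mm, run along x, open at front, back, top and down to the base. Over each slot is a place for a dial, resting on both ledges. Origin: centre of the underside; -x is the front, z up
- carrier: curing carrier, fixed, aluminium: base 56 x 185 mm (x by y), 10 mm thick, ledge blocks and three slots with the same sizes as the rack's (slots at y = -42, 0, +42 mm). Four brass stubs round each nest, 3 mm thick, 4 mm above the ledges, give a dial 3 mm of play. At each end a shoulder block 44 x 24 mm, top 69 mm above the bench, bears a pin. Origin: centre of the underside; -x is the front, z up
- pin_0 (a point): on the carrier's locating pin at carrier x = 0, y = -76.5 mm, at the pin's foot (the shoulder's top, 69 mm up). Steel, 8 mm in diameter, 18 mm tall, the last 6 mm tapered to 3 mm
- pin_1 (a point): on the carrier's locating pin at carrier x = 0, y = +76.5 mm, at the pin's foot (the shoulder's top, 69 mm up). Steel, 8 mm in diameter, 18 mm tall, the last 6 mm tapered to 3 mm
- nest_0 (a point): centre of the carrier's nest at carrier y = -42 mm, at the height of the ledges (60 mm above the bench): where the middle of a dial's underside comes to rest
- nest_1 (a point): centre of the carrier's nest at carrier y = 0 mm, at the height of the ledges (60 mm above the bench): where the middle of a dial's underside comes to rest
- nest_2 (a point): centre of the carrier's nest at carrier y = 42 mm, at the height of the ledges (60 mm above the bench): where the middle of a dial's underside comes to rest
- dial_a: dial blank, a round disc 30 mm in diameter and 3 mm thick with a pale face, 20 g, freshly lacquered; at the start it lies on one of the rack's three places, face up, within 2 mm of its middle. Two or three dials are there; an absent one gives None. Origin: centre of the underside, z up
- dial_b: dial blank, a round disc 30 mm in diameter and 3 mm thick with a pale face, 20 g, freshly lacquered; at the start it lies on one of the rack's three places, face up, within 2 mm of its middle. Two or three dials are there; an absent one gives None. Origin: centre of the underside, z up
- dial_c: dial blank, a round disc 30 mm in diameter and 3 mm thick with a pale face, 20 g, freshly lacquered; at the start it lies on one of the rack's three places, face up, within 2 mm of its middle. Two or three dials are there; an absent one gives None. Origin: centre of the underside, z up
- lifter: dial lifter, 120 g: a flat steel blade 13 mm wide, 3 mm thick, bare from x = +20 mm to its tip at x = +88 mm; an upright wooden handle to grip from above, 26 mm (x) by 16 mm (y), 3 to 85 mm above the underside, centred on the origin; below it a foot 40 x 40 x 3 mm, level with the blade, on which it stands by itself. A dial rides well at x = 65 to 75 mm. Origin: centre of the foot's underside; z up
- tray: lifter tray, fixed, grey: 140 mm (x from -42 to +98 mm) by 56 mm (y), floor 3 mm thick, rim 2 mm thick and 6 mm high. At first the lifter stands in it, handle near the tray's origin and blade along the tray's +x; it goes back the same way round. Origin on the bench, under the handle's place; z up
- plate: cover plate, steel, 50 x 177 mm (x by y), 6 mm thick, about 0.2 kg, with a through hole of 11 mm diameter at y = -76.5 and +76.5 mm, x = 0; in the middle a black bar grip 14 mm thick (x), 50 mm long (y), 6 to 36 mm above the underside. Either way round fits. Lies on the bench at first; seated, its underside is 69 mm above the carrier's origin. Origin: centre of the underside; z up
- cable_1 (a point): a point on the lamp's black cable, 20 mm thick: a fixed obstacle hanging right across the bench about 0.48 m above it, passing (x, y) = (0.30, -0.17), (0.58, -0.18) and (0.81, -0.23) m. All the work lies on its left (+y); the gripper starts on its right, so lift it over the cable first (part of the lamp hangs 0.62 m up at about x 0.65, y -0.33 m)
- watch_diver: wristwatch with a dark bezel, 49 x 68 x 26 mm, standing by, loose. Origin: centre of the underside
- loupe: eye loupe, a black and brass-coloured cup 35 mm wide and 30 mm high, standing by, loose. Origin: centre of the underside
- movement_vice: small grey vice, 28 x 72 x 24 mm, standing by, loose. Origin: centre of the underside
- tweezers_black: black tweezers, 118 mm long, 13 mm wide, 9 mm high, lying by, loose. Origin: centre of the underside
Mind the look-alikes: they are no part of the job. Leave any green look-alike of the lifter alone.

How it is judged:
By the outcome, as a careful person would: the job done as asked, in the order asked, and still so for the second after the job is handed in, with the robot touching nothing.
Of dial_a, dial_b, dial_c only 2 to 3 are there at a start; the rules pass over those that are not, and their reading is None.
At some moment in a run one of plate may be knocked a few centimetres aside while the robot is not near it.
It also fails if it takes over 210 s, if anything falls off the work surface, if the arm or the gripper's body presses on something with over 40 N, if the wrist force passes 120 N, or if a joint passes its speed limit or range.

## Working session

There is one attempt and no reset: what is moved stays moved. The work goes in short steps, Python scripts to look and compute and a tool call to move; the robot and the scene stay as the last step left them, time stands still between calls to the robot, and variables do not carry over. Pictures are saved under pics/ and viewed, at most 14 in all, crops included, and the job is handed in when it is done.

Besides the shell and the picture viewer there is one more tool, called after "Emit:" by a JSON object that holds its "name" and its "arguments". carry_out: Moves the arm, as the interface text tells. Its arguments: {"type":"object","properties":{"deltas":{"type":"array","items":{"type":"array","items":{"type":"array","items":{"type":"number","minimum":-1,"maximum":1}}}},"squeeze":{"type":"number"}},"required":["deltas"]}

```bash
mkdir -p pics; python3 - <<'E'
from plant import *
import cv2
s=sense(); print({k:np.round(v,3).tolist() if hasattr(v,'__len__') else v for k,v in s.items()} if 'np' in globals() else s)
for n in ["top","scene"]:
    im=read_camera(n); cv2.imwrite(f"pics/{n}0.png",im[:,:,::-1]); print(n,calibration(n))
E
```

```text
{'clock': 0.0, 'joint_positions': array([-3.78190778e-02,  1.16435274e-01,  1.44223495e+00, -9.62875424e-06,
        1.58401113e+00, -3.78112898e-02]), 'joint_vel': array([ 0.00152016,  0.00142432, -0.00085886,  0.0004025 , -0.00014001,
        0.00103477]), 'joint_torque': array([-3.01628024e-03, -7.32023120e+01, -6.32483125e+01, -3.67824050e-04,
        6.55109907e-03, -4.52531231e-05]), 'position': array([ 6.74836285e-01, -1.81929469e-05,  2.52615186e-01]), 'ee_rot': array([-3.14050437e+00, -3.15340547e-05,  1.57078840e+00]), 'ft_force': array([-0.75180703,  0.5284965 ,  0.87710602]), 'moment': array([-0.02814125, -0.01579276, -0.01289745]), 'grip_force': 0.0, 'finger_gap': 0.08535707741967787}
top {'intrinsics': array([[464.84025868,   0.        , 313.97172829],
       [  0.        , 464.84025868, 239.22962491],
       [  0.        ,   0.        ,   1.        ]]), 'rvec': array([ 2.04490074, -2.15718321,  0.24537881]), 'tvec': array([-0.12109338,  0.6127729 ,  1.33655463])}
scene {'intrinsics': array([[623.36751599,   0.        , 309.68542341],
       [  0.        , 623.36751599, 236.54435143],
       [  0.        ,   0.        ,   1.        ]]), 'rvec': array([ 2.39634676, -0.70692252,  0.2195348 ]), 'tvec': array([-0.5348157 ,  0.29206446,  1.41531651])}
```

View pics/top0.png

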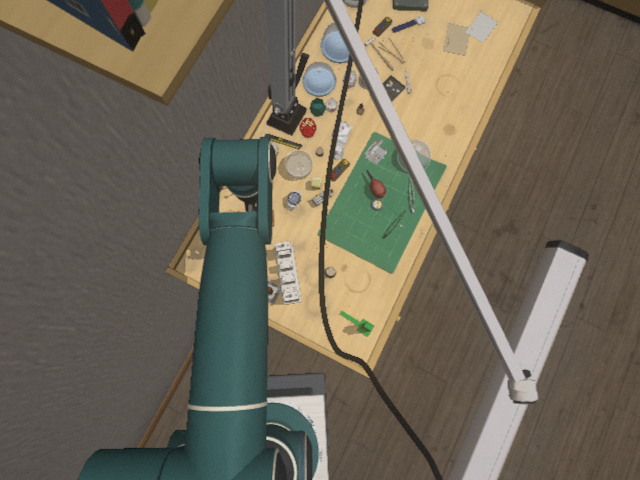

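View pics/scene0.png

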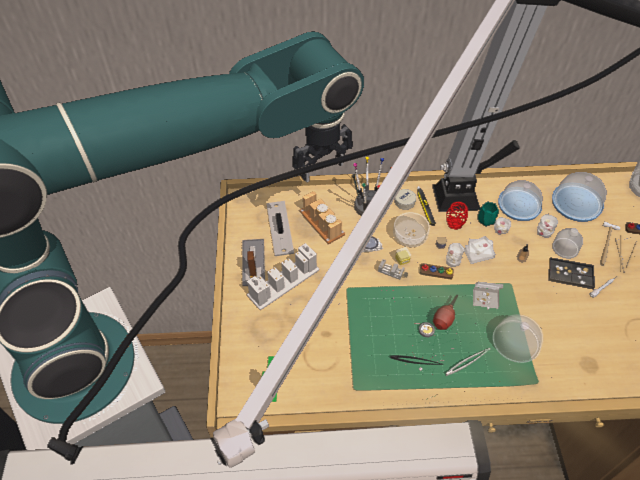

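```bash
cat > h.py <<'E'
from plant import *
import numpy as np, cv2
from scipy.spatial.transform import Rotation as Ro
np.set_printoptions(precision=4,suppress=True)
def cam(n):
    c=calibration(n); R=cv2.Rodrigues(np.array(c["rvec"]))[0]; return c["intrinsics"],R,np.array(c["tvec"]).ravel()
def proj(C,p):
    K,R,t=C; q=np.atleast_2d(p)@R.T+t; q=q@K.T; return q[:,:2]/q[:,2:]
def plane(C,uv,z):
    K,R,t=C; uv=np.atleast_2d(uv).astype(float); d=np.c_[uv,np.ones(len(uv))]@np.linalg.inv(K).T@R; o=-R.T@t
    return o+d*((z-o[2])/d[:,2])[:,None]
def deltas(p,yaw=None):
    "shift from current measured pose to world p, in tool axes units of 500mm"
    s=sense(); R=Ro.from_euler('xyz',s["ee_rot"]); d=R.inv().apply(np.array(p)-s["position"])/0.5
    return d, R.as_matrix()
E
python3 - <<'E'
from h import *
C=cam("scene");T=cam("top")
print("campos",-C[1].T@C[2],-T[1].T@T[2])
print("tcp",proj(C,[.675,0,.253]),proj(T,[.675,0,.253]))
for n,uv,z in [("tray",(253,260),0),("plate",(280,228),0.01),("rack",(322,218),.06),("carrier",(283,277),.06),("green",(272,378),.05),("loupe",(372,243),.03)]: print(n,plane(C,uv,z), "->top",proj(T,plane(C,uv,z)))
print(plane(C,[(222,180),(210,430),(640,165)],0))
im=read_camera("scene")[:,:,::-1]; cv2.imwrite("pics/sc_crop.png",cv2.resize(im[160:330,220:420],None,fx=4,fy=3.5,interpolation=cv2.INTER_CUBIC))
E
```

```text
campos [ 0.1277 -0.8318  1.2908] [ 0.2865 -0.1401  1.4404]
tcp [[322.7666 168.6832]] [[255.0517 201.4352]]
tray [[0.4845 0.033  0.    ]] ->top [[256.1927 285.2964]]
plate [[0.5918 0.0773 0.01  ]] ->top [[240.8245 251.6523]]
rack [[0.68   0.0109 0.06  ]] ->top [[259.3494 219.2323]]
carrier [[ 0.5033 -0.0896  0.06  ]] ->top [[294.4561 274.2652]]
green [[ 0.3524 -0.2935  0.05  ]] ->top [[365.9232 321.7755]]
loupe [[ 0.7544 -0.1062  0.03  ]] ->top [[296.6293 197.3738]]
[[ 0.5473  0.3225  0.    ]
 [ 0.1913 -0.3023  0.    ]
 [ 1.5667 -0.2806  0.    ]]
```

View pics/sc_crop.png

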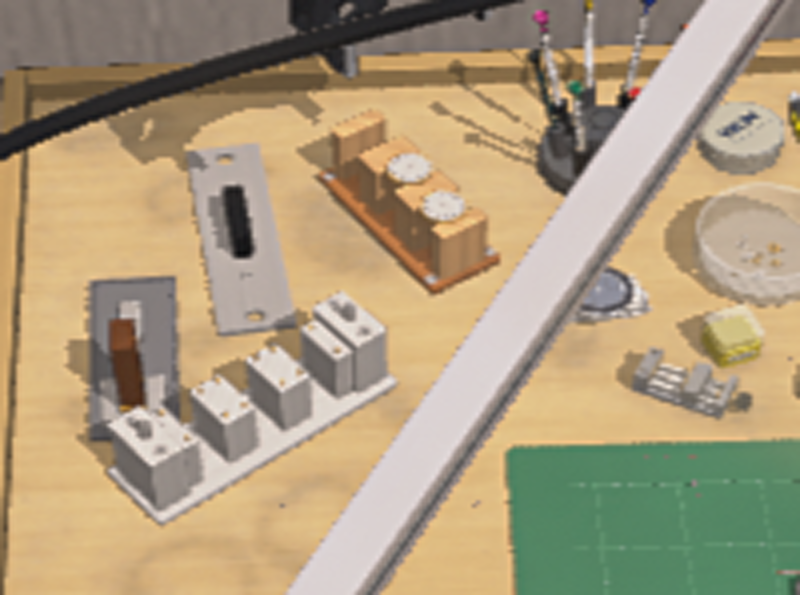

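```bash
python3 - <<'E'
from h import *
W=cam("wrist"); o=-W[1].T@W[2]; print(o, W[1], W[0])
im=read_camera("wrist")[:,:,::-1]; cv2.imwrite("pics/w0.png",im)
for z in (0,.06): print(plane(W,[(0,0),(640,0),(640,480),(0,480)],z))
E
```

```text
[0.6742 0.0813 0.3729] [[ 1.     -0.0001  0.0004]
 [-0.0002 -0.9497  0.3132]
 [ 0.0003 -0.3132 -0.9497]] [[350.3699   0.     320.0829]
 [  0.     350.3699 236.4205]
 [  0.       0.       1.    ]]
[[ 0.381   0.1865  0.    ]
 [ 0.9677  0.1865  0.    ]
 [ 1.1397 -0.4149 -0.    ]
 [ 0.2091 -0.4144  0.    ]]
[[ 0.4282  0.1696  0.06  ]
 [ 0.9205  0.1696  0.06  ]
 [ 1.0648 -0.3351  0.06  ]
 [ 0.2839 -0.3346  0.06  ]]
```

View pics/w0.png

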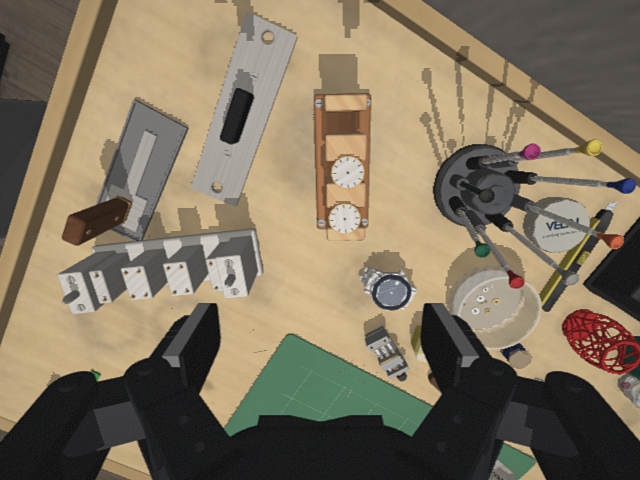

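```bash
python3 - <<'E'
from h import *
im=cv2.imread("pics/w0.png"); 
cv2.imwrite("pics/w0L.png",cv2.resize(im[90:310,50:290],None,fx=2.5,fy=2.5,interpolation=cv2.INTER_CUBIC))
a=cv2.resize(im[80:250,300:400],None,fx=3.5,fy=3.5,interpolation=cv2.INTER_CUBIC); b=cv2.resize(im[5:215,180:310],None,fx=2.8,fy=2.8,interpolation=cv2.INTER_CUBIC)
h=max(a.shape[0],b.shape[0]); pad=lambda q:cv2.copyMakeBorder(q,0,h-q.shape[0],0,0,0)
cv2.imwrite("pics/w0R.png",np.hstack([pad(a),pad(b)])); print(a.shape,b.shape)
E
```

```text
(595, 350, 3) (588, 364, 3)
```

View pics/w0L.png

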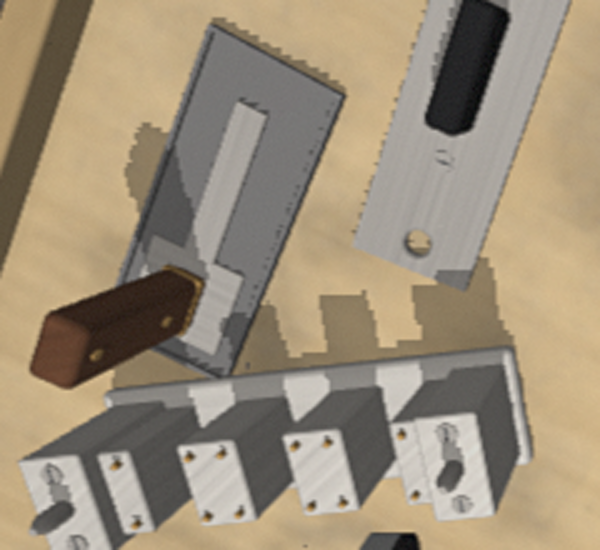

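View pics/w0R.png

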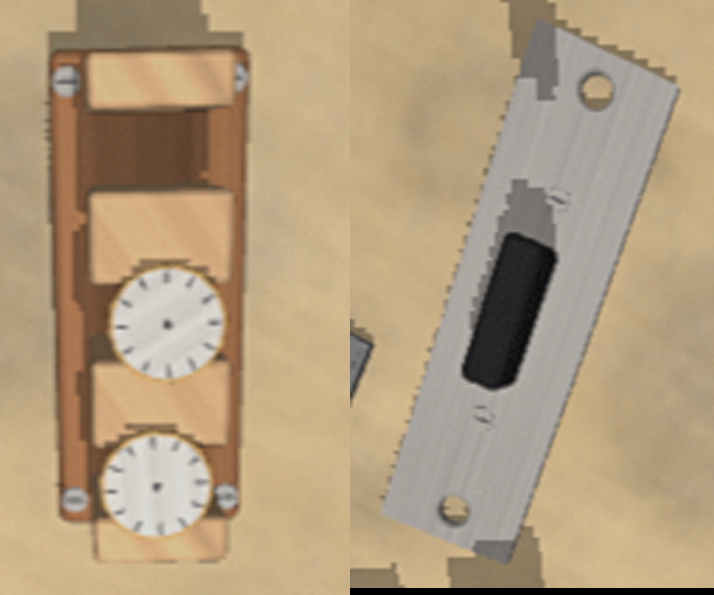

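```bash
cat >> h.py <<'E'
def fit(model,world):
    "2D rigid model->world: returns yaw deg, origin, residuals mm"
    m=np.array(model,float); w=np.array(world)[:,:2]; a=m-m.mean(0); b=w-w.mean(0)
    th=np.arctan2((a[:,0]*b[:,1]-a[:,1]*b[:,0]).sum(),(a*b).sum()); R=np.array([[np.cos(th),-np.sin(th)],[np.sin(th),np.cos(th)]])
    o=w.mean(0)-R@m.mean(0); return np.degrees(th),o,((m@R.T+o-w)*1e3).round(1).tolist()
E
python3 - <<'E'
from h import *
W=cam("wrist")
u=lambda pts,s,o:np.array(pts,float)/s+np.array(o)-(0.5-0.5/s)
A=lambda p:u(p,3.5,(300,80)); L=lambda p:u(p,2.5,(50,90)); B=lambda p:u(np.array(p)-[350,0],2.8,(180,5))
e=1e-3
rp=A([(88,50),(232,50),(232,103),(88,108),(90,190),(232,190),(230,282),(90,282),(95,560),(225,560)])
rm=np.array([(-18,68.5),(18,68.5),(18,51.5),(-18,51.5),(-18,32.5),(18,32.5),(18,9.5),(-18,9.5),(-18,-68.5),(18,-68.5)])*e
print("rack",fit(rm,plane(W,rp,.06)))
print("dials",plane(W,A([(168,324),(157,486)]),.063))
cp=L([(178,446),(234,440),(258,518),(203,525),(283,436),(338,430),(357,508),(303,515)])
cm=np.array([(-18,-32.5),(-18,-9.5),(18,-9.5),(18,-32.5),(-18,9.5),(-18,32.5),(18,32.5),(18,9.5)])*e
print("carrier60",fit(cm,plane(W,cp,.06)))
bp=L([(107,395),(511,350),(530,460)]); bm=np.array([(-28,-92.5),(-28,92.5),(28,92.5)])*e
print("carrier base",fit(bm,plane(W,bp,.01)))
sp=L([(417,417),(470,413),(495,512),(437,520)]); sm=np.array([(-22,68.5),(-22,92.5),(22,92.5),(22,68.5)])*e
print("shoulder",fit(sm,plane(W,sp,.069)))
print("pin tips",plane(W,L([(40,520),(445,480)]),.087))
pp=B([(596,90),(454,510)]); print("plate holes",fit(np.array([(0,76.5),(0,-76.5)])*e,plane(W,pp,.006)))
pc=B([(536,20),(679,90),(508,562),(384,515)]); print("plate corners",fit(np.array([(-25,88.5),(25,88.5),(25,-88.5),(-25,-88.5)])*e,plane(W,pc,.006)))
tp=L([(212,25),(345,97),(230,376)]); print("tray",fit(np.array([(98,28),(98,-28),(-42,-28)])*e,plane(W,tp,.006)))
lp=L([(240,100),(269,113)]); print("blade tip",plane(W,lp,.006))
print("foot",plane(W,L([(245,268),(212,355),(157,235)]),.006))
print("handle top",plane(W,L([(47,315),(87,330),(72,388),(30,374)]),.088))
E
```

```text
rack (np.float64(1.1562985804396602), array([0.6968, 0.0386]), [[-0.9, 4.2], [1.0, 5.0], [0.8, -0.2], [-0.6, 0.2], [-0.8, 0.1], [0.4, 0.8], [0.5, 0.0], [-0.4, -0.7], [-0.5, -5.1], [0.4, -4.3]])
dials [[ 0.6986  0.0384  0.063 ]
 [ 0.6968 -0.0037  0.063 ]]
carrier60 (np.float64(-83.70778983679656), array([ 0.5147, -0.0678]), [[-0.9, 0.7], [-0.1, 0.7], [-0.4, -1.3], [-0.8, -0.7], [-0.4, 1.2], [0.9, 1.2], [1.3, -1.2], [0.4, -0.6]])
carrier base (np.float64(-83.11993871055972), array([ 0.5155, -0.068 ]), [[-3.3, 0.2], [1.0, 1.7], [2.2, -1.9]])
shoulder (np.float64(-82.99214719888185), array([ 0.5106, -0.0686]), [[-2.1, 0.2], [1.9, 1.5], [0.6, -1.1], [-0.5, -0.6]])
pin tips [[ 0.4424 -0.0718  0.087 ]
 [ 0.5914 -0.0558  0.087 ]]
plate holes (np.float64(-23.193934155115663), array([0.5956, 0.0854]), [[0.1, 0.3], [-0.1, -0.3]])
plate corners (np.float64(-22.974522477052), array([0.5959, 0.0849]), [[0.4, 0.6], [0.3, 1.2], [-0.0, -1.6], [-0.7, -0.2]])
tray (np.float64(61.529200321386085), array([0.4713, 0.003 ]), [[0.3, 1.5], [0.8, 1.7], [-1.1, -3.3]])
blade tip [[0.4997 0.0729 0.006 ]
 [0.5106 0.0679 0.006 ]]
foot [[ 0.4911  0.0045  0.006 ]
 [ 0.4707 -0.0342  0.006 ]
 [ 0.4563  0.0186  0.006 ]]
handle top [[ 0.4631  0.0057  0.088 ]
 [ 0.4754  0.0004  0.088 ]
 [ 0.4659 -0.0204  0.088 ]
 [ 0.4525 -0.0153  0.088 ]]
```

Emit:
{"name": "carry_out", "arguments": {"deltas": [[[0,-0.002,-0.05,0.02,-0.035],[0,-0.004,-0.12,0.05,-0.07],[0,-0.006,-0.19,0.08,-0.105],[0,-0.008,-0.26,0.11,-0.14],[0,-0.01,-0.32,0.14,-0.18],[0,-0.012,-0.37,0.16,-0.215],[0,-0.0148,-0.4212,0.18,-0.25],[0,-0.0148,-0.4212,0.18,-0.29],[0,-0.0148,-0.4212,0.18,-0.325],[0,-0.0148,-0.4212,0.18,-0.353]]]}}

```text
clock: 1.03
position: [0.464, -0.0074, 0.1633]
ee_rot: [3.141, 0.0, 2.686]
ft_force: [0.3, 0.0, 0.8]
finger_gap: 0.0428
grip_force: 0.0
```

Emit:
{"name": "carry_out", "arguments": {"deltas": [[[0,0,0,0.03,0],[0,0,0,0.06,0],[0,0,0,0.09,0],[0,0,0,0.12,0],[0,0,0,0.14,0],[0,0,0,0.155,0],[0,0,0,0.165,0],[0,0,0,0.1686,0],[0,0,0,0.1686,0],[0,0,0,0.1686,0]]]}}

```text
clock: 1.87
position: [0.4647, -0.0074, 0.0796]
ee_rot: [3.141, 0.001, 2.68]
ft_force: [0.3, -0.1, 1.0]
finger_gap: 0.043
grip_force: 0.0
```

Emit:
{"name": "carry_out", "arguments": {"deltas": [[[-0.4,0,0,0,0],[-0.6,0,0,0,0],[-0.6,0,0,0,0],[-0.8,0,0,0,0],[-1,0,0,0,0],[-1,0,0,0,0],[-1,0,0,0,0],[-1,0,0,0,0],[-1,0,0,0,0],[-1,0,0,0,0]]], "squeeze": 40}}

```text
clock: 2.7
position: [0.4648, -0.0074, 0.0798]
ee_rot: [3.141, 0.001, 2.68]
ft_force: [-0.1, -0.4, 6.8]
finger_gap: 0.0256
grip_force: 40.1
```

Emit:
{"name": "carry_out", "arguments": {"deltas": [[[-1,0,0,-0.02,0],[-1,0,0,-0.05,0],[-1,0,0,-0.08,0],[-1,0,0,-0.11,0],[-1,0,0,-0.14,0],[-1,0,0,-0.17,0],[-1,0,0,-0.2,0],[-1,0,0,-0.22,0],[-1,0,0,-0.24,0],[-1,0,0,-0.24,0]]], "squeeze": 60}}

```text
clock: 3.53
position: [0.4649, -0.0074, 0.2011]
ee_rot: [3.141, 0.002, 2.68]
ft_force: [0.4, -0.7, -0.9]
finger_gap: 0.0251
grip_force: 59.0
```

```bash
python3 - <<'E'
from h import *
s=sense(); print(s["position"],s["ee_rot"],s["finger_gap"])
W=cam("wrist"); im=read_camera("wrist")[:,:,::-1]; cv2.imwrite("pics/w1.png",im); np.savez("w1.npz",K=W[0],R=W[1],t=W[2])
E
```

```text
[ 0.4649 -0.0074  0.2011] [3.1407 0.0021 2.6798] 0.025113023174483204
```

View pics/w1.png

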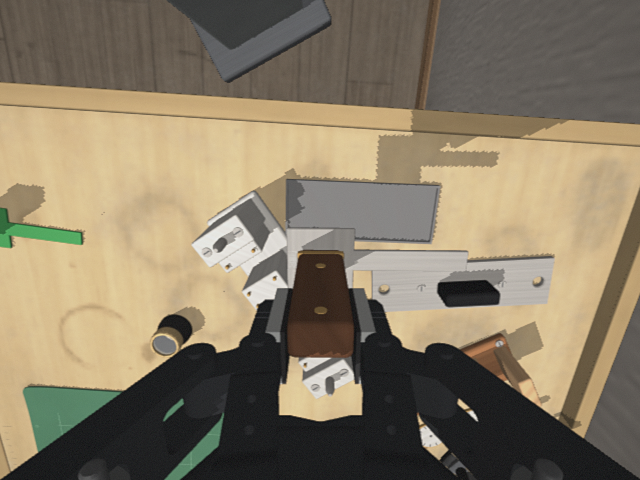

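```bash
python3 - <<'E'
from h import *
im=cv2.imread("pics/w1.png"); hsv=cv2.cvtColor(im,cv2.COLOR_BGR2HSV)
for x in (358,362,366,380,400,420,440,460): print(x,"V",hsv[242:282,x,2].tolist()); print("   S",hsv[242:282,x,1].tolist())
print("row260",hsv[258,440:490,2].tolist()); print("row264",hsv[264,440:490,2].tolist())
print("foot rows",hsv[235,280:365,2].tolist())
E
```

```text
358 V [216, 216, 212, 210, 211, 210, 206, 139, 95, 125, 134, 131, 134, 132, 134, 133, 135, 169, 197, 193, 180, 192, 194, 197, 196, 192, 194, 194, 187, 218, 216, 217, 217, 216, 216, 216, 216, 217, 218, 218]
   S [79, 80, 81, 81, 82, 81, 80, 64, 13, 14, 15, 16, 15, 15, 13, 19, 13, 15, 16, 16, 20, 17, 16, 16, 17, 16, 13, 16, 57, 84, 84, 80, 80, 78, 78, 80, 83, 81, 80, 81]
362 V [213, 211, 211, 206, 204, 210, 205, 143, 94, 128, 136, 132, 132, 130, 136, 167, 196, 194, 195, 193, 191, 193, 192, 195, 194, 193, 194, 193, 177, 215, 216, 215, 215, 214, 214, 214, 215, 215, 215, 216]
   S [81, 80, 79, 79, 78, 80, 82, 66, 16, 14, 15, 15, 19, 14, 17, 17, 16, 16, 16, 13, 17, 16, 16, 16, 16, 16, 16, 15, 42, 83, 83, 83, 81, 82, 81, 82, 82, 82, 83, 80]
366 V [206, 205, 203, 205, 205, 209, 205, 128, 92, 128, 134, 129, 134, 165, 200, 197, 197, 192, 194, 193, 190, 192, 192, 196, 195, 193, 196, 188, 175, 208, 212, 211, 213, 214, 215, 213, 215, 214, 214, 215]
   S [78, 77, 78, 78, 80, 78, 80, 66, 14, 14, 11, 14, 19, 15, 15, 16, 17, 16, 16, 15, 17, 16, 17, 14, 16, 15, 17, 14, 39, 86, 85, 83, 84, 85, 83, 84, 
[... 2126 characters left out ...]
, 136]
row264 [193, 191, 190, 191, 191, 189, 190, 190, 190, 189, 189, 189, 189, 190, 188, 190, 190, 189, 190, 190, 190, 190, 190, 190, 190, 187, 179, 181, 191, 194, 195, 195, 194, 195, 195, 192, 193, 193, 193, 195, 196, 195, 195, 195, 194, 196, 194, 194, 192, 194]
foot rows [223, 220, 210, 191, 166, 134, 142, 178, 191, 189, 190, 194, 197, 197, 197, 194, 191, 194, 196, 196, 192, 192, 193, 194, 193, 196, 194, 196, 196, 195, 195, 196, 193, 193, 191, 193, 194, 194, 197, 198, 197, 192, 170, 138, 133, 130, 132, 131, 131, 131, 129, 131, 128, 128, 131, 133, 136, 136, 135, 135, 131, 132, 130, 132, 133, 135, 137, 136, 137, 134, 132, 133, 133, 131, 121, 126, 140, 137, 140, 137, 139, 138, 139, 135, 136]
```

```bash
python3 - <<'E'
from h import *
d=np.load("w1.npz"); W=(d["K"],d["R"],d["t"])
p=np.array([0.4649,-0.0074,0.2011]); R=Ro.from_euler('xyz',[3.1407,.0021,2.6798])
print("cam in tool",R.inv().apply(-W[1].T@W[2]-p), "axes",R.inv().as_matrix()@W[1].T)
w=plane(W,[(380,250.8),(380,270),(440,251.6),(440,270.7),(467,252),(467,271),(286,235),(355,260)],.1273)
print((R.inv().apply(w-p)*1e3).round(1))
E
```

```text
cam in tool [ 0.0815  0.0004 -0.1201] axes [[-0.0001 -0.9494 -0.3142]
 [ 1.     -0.0002  0.0003]
 [-0.0004 -0.3142  0.9494]]
[[  8.4  35.9  73.8]
 [ -4.   36.6  73.8]
 [  7.8  71.4  73.8]
 [ -4.5  72.8  73.9]
 [  7.6  87.4  73.9]
 [ -4.7  89.1  73.9]
 [ 18.2 -19.4  73.7]
 [  2.5  21.3  73.8]]
```

Emit:
{"name": "carry_out", "arguments": {"deltas": [[[-1,-0.016,0.008,0,0.035],[-1,-0.032,0.016,0,0.07],[-1,-0.048,0.024,0,0.105],[-1,-0.064,0.032,0,0.14],[-1,-0.08,0.04,0,0.175],[-1,-0.096,0.048,0,0.21],[-1,-0.112,0.056,0,0.245],[-1,-0.128,0.065,0,0.28],[-1,-0.144,0.073,0,0.315],[-1,-0.1607,0.0815,0,0.3464]]]}}

```text
clock: 4.42
position: [0.5546, -0.0067, 0.1977]
ee_rot: [-3.14, -0.0, 1.586]
ft_force: [-0.3, 0.2, -0.2]
finger_gap: 0.0254
grip_force: 59.0
```

```bash
python3 - <<'E'
from h import *
s=sense(); print(s["position"],s["ee_rot"],s["finger_gap"])
W=cam("wrist"); im=read_camera("wrist")[:,:,::-1]; cv2.imwrite("pics/w2.png",im); np.savez("w2.npz",K=W[0],R=W[1],t=W[2])
C=[proj(W,[.6986,.0384,.063]),proj(W,[.6968,-.0037,.063])]; print(C)
g=cv2.cvtColor(im,cv2.COLOR_BGR2HSV); m=((g[:,:,1]<45)&(g[:,:,2]>190)).astype(np.uint8)*255
n,_,st,ce=cv2.connectedComponentsWithStats(m)
for i in range(1,n):
    if st[i,4]>300: print(st[i],ce[i],plane(W,ce[i],.063))
cv2.imwrite("pics/w2c.png",cv2.resize(im[150:400,300:560],None,fx=2.3,fy=2.3,interpolation=cv2.INTER_CUBIC))
E
```

```text
[ 0.5546 -0.0067  0.1977] [-3.1399 -0.0002  1.5858] 0.025374652670859997
[array([[520.5798, 176.6067]]), array([[507.5076, 231.9446]])]
[391  52  44  61 317] [410.142  90.817] [[0.6131 0.0947 0.063 ]]
[ 331  131   63   73 1153] [363.2671 155.1197] [[0.5837 0.0519 0.063 ]]
[ 503  160   39   38 1043] [521.953  178.7852] [[0.6999 0.0368 0.063 ]]
[491 217  36  34 903] [508.1872 233.753 ] [[ 0.6976 -0.0051  0.063 ]]
[288 230   9  58 360] [291.3611 257.8222] [[ 0.5317 -0.0274  0.063 ]]
[ 341  230  125   72 2191] [377.8754 263.696 ] [[ 0.5997 -0.0313  0.063 ]]
[265 251  23  48 669] [275.4185 269.7683] [[ 0.519  -0.0378  0.063 ]]
[ 220  254   40   69 1343] [239.3649 290.449 ] [[ 0.4895 -0.0564  0.063 ]]
[192 288  21  38 454] [202.0066 306.5551] [[ 0.458  -0.0715  0.063 ]]
[157 290  38  48 949] [176.5774 313.2392] [[ 0.4364 -0.078   0.063 ]]
```

View pics/w2c.png

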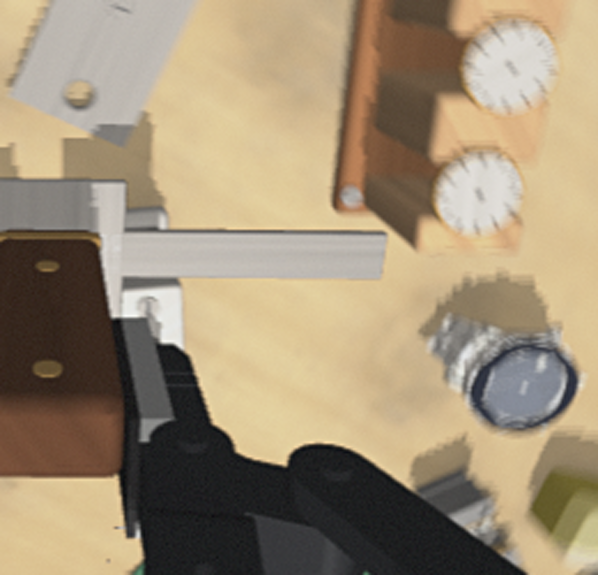

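Emit:
{"name": "carry_out", "arguments": {"deltas": [[[-1,0,0,0.02,0],[-1,0,0,0.04,0],[-1,0,0,0.06,0],[-1,0,0,0.08,0],[-1,0,0,0.1,0],[-1,0,0,0.12,0],[-1,0,0,0.135,0],[-1,0,0,0.146,0],[-1,0,0,0.146,0],[-1,0,0,0.146,0]]]}}

```text
clock: 5.3
position: [0.5545, -0.0067, 0.126]
ee_rot: [-3.141, 0.0, 1.592]
ft_force: [0.9, 0.1, -1.2]
finger_gap: 0.0251
grip_force: 59.1
```

```bash
cat >> h.py <<'E'
def snap(name):
    s=sense(); W=cam("wrist"); im=read_camera("wrist")[:,:,::-1].copy(); cv2.imwrite(f"pics/{name}.png",im); np.savez(f"{name}.npz",K=W[0],R=W[1],t=W[2],p=s["position"],r=s["ee_rot"])
    print(name,"t",round(s["clock"],2),"TCP",s["position"],"yaw",np.degrees(s["ee_rot"][2]).round(2),"gap",round(s["finger_gap"],4)); return s,W,im
def tool(s,w): return Ro.from_euler('xyz',s["ee_rot"]).inv().apply(np.atleast_2d(w)-s["position"])*1e3
def comps(im,lo,hi,amin=300):
    m=cv2.inRange(cv2.cvtColor(im,cv2.COLOR_BGR2HSV),np.array(lo),np.array(hi)); n,l,st,ce=cv2.connectedComponentsWithStats(m)
    return [(st[i],ce[i],(l==i).astype(np.uint8)) for i in range(1,n) if st[i,4]>amin]
E
python3 - <<'E'
from h import *
s,W,im=snap("w3")
for st,ce,m in comps(im,(0,0,185),(180,50,255)):
    c=max(cv2.findContours(m,0,2)[0],key=cv2.contourArea); e=cv2.fitEllipse(c)
    print(st,ce,e, "tool@.063",tool(s,plane(W,[e[0],ce],.063)).round(1).tolist())
h=cv2.cvtColor(im,cv2.COLOR_BGR2HSV)
for x in (400,430,455): print(x,h[240:285,x,2].tolist())
E
```

```text
w3 t 5.3 TCP [ 0.5545 -0.0067  0.126 ] yaw 91.19 gap 0.0251
[ 332    0  152  188 8109] [410.6895  86.9418] ((406.70220947265625, 78.84294891357422), (77.58657836914062, 228.61573791503906), 27.164100646972656) tool@.063 [[100.4, 41.0, 63.0], [96.8, 43.2, 63.0]]
[ 567  173   53   51 1920] [592.9823 197.8729] ((593.0469360351562, 197.74745178222656), (42.18586730957031, 54.3388786315918), 48.09650421142578) tool@.063 [[42.5, 144.6, 63.0], [42.4, 144.5, 63.0]]
[323 207  54  21 601] [355.2196 216.6705] ((351.4902038574219, 217.21058654785156), (19.406362533569336, 49.836238861083984), 79.68736267089844) tool@.063 [[31.8, 16.5, 63.0], [32.1, 18.5, 63.0]]
[287 229  10  59 436] [291.4312 256.1789] ((290.765869140625, 255.53619384765625), (9.905694007873535, 59.813472747802734), 0.9532023668289185) tool@.063 [[9.6, -17.0, 63.0], [9.2, -16.6, 63.0]]
[ 340  230  128   58 2623] [397.7907 259.3389] ((405.24908447265625, 264.8451232910156), (115.58910369873047, 183.3622589111328), 165.21620178222656) tool@.063 [[3.9, 47.6, 63.0], [7.3, 43.2, 63.0]]
[ 546  249   49   44 1550] [570.0658 270.6948] (
[... 1525 characters left out ...]
.5, 62.9]]
400 [231, 230, 230, 229, 229, 230, 230, 230, 232, 204, 102, 156, 206, 203, 201, 199, 205, 207, 204, 202, 200, 202, 201, 204, 207, 207, 205, 207, 207, 202, 201, 229, 229, 228, 229, 230, 230, 228, 228, 229, 228, 227, 228, 226, 227]
430 [228, 228, 228, 230, 229, 229, 229, 231, 234, 234, 129, 137, 196, 202, 198, 197, 201, 205, 200, 200, 195, 197, 198, 199, 201, 201, 201, 201, 202, 200, 200, 219, 229, 230, 229, 227, 226, 228, 227, 227, 228, 229, 230, 230, 231]
455 [227, 230, 229, 230, 228, 229, 229, 229, 231, 233, 129, 118, 180, 201, 199, 197, 201, 203, 198, 195, 191, 192, 197, 198, 199, 200, 199, 195, 195, 196, 199, 210, 233, 233, 232, 232, 230, 231, 231, 230, 229, 228, 228, 228, 229]
```

Emit:
{"name": "carry_out", "arguments": {"deltas": [[[-1,-0.0046,0,0,-0.005],[-1,-0.0046,0.012,0,-0.005],[-1,-0.0046,0.03,0,-0.005],[-1,-0.0046,0.05,0,-0.005],[-1,-0.0046,0.07,0,-0.005],[-1,-0.0046,0.09,0,-0.005],[-1,-0.0046,0.11,0,-0.005],[-1,-0.0046,0.13,0,-0.005],[-1,-0.0046,0.144,0,-0.005],[-1,-0.0046,0.144,0,-0.005]]]}}

```text
clock: 6.18
position: [0.6277, -0.0075, 0.1257]
ee_rot: [-3.141, -0.0, 1.607]
ft_force: [0.5, 0.5, -0.8]
finger_gap: 0.0252
grip_force: 59.2
```

```bash
python3 - <<'E'
from h import *
s,W,im=snap("w4"); print(s["ft_force"])
for st,ce,m in comps(im,(0,0,185),(180,50,255),800):
    c=max(cv2.findContours(m,0,2)[0],key=cv2.contourArea); e=cv2.fitEllipse(c)
    print(st,np.round(e[0],1),"tool@.063",tool(s,plane(W,e[0],.063)).round(1).tolist())
cv2.imwrite("pics/w4c.png",cv2.resize(im[150:350,280:520],None,fx=2.5,fy=2.5,interpolation=cv2.INTER_CUBIC))
E
```

```text
w4 t 6.18 TCP [ 0.6277 -0.0075  0.1257] yaw 92.09 gap 0.0252
[ 0.4927  0.4665 -0.8489]
[ 193  103  101  124 6272] [241.  172.7] tool@.063 [[55.8, -41.5, 62.7]]
[ 431  171   52   51 1931] [456.5 195.1] tool@.063 [[44.0, 71.7, 62.7]]
[ 341  230   74   58 1583] [378.4 247.8] tool@.063 [[14.4, 31.9, 62.7]]
[ 418  247   48   45 1576] [441.2 268.1] tool@.063 [[2.1, 68.2, 62.7]]
[ 146  325   40   42 1010] [164.7 340.6] tool@.063 [[-45.7, -95.1, 62.7]]
[  79  330   49   48 1463] [102.8 351.5] tool@.063 [[-53.6, -134.4, 62.7]]
[   0  339   36   60 1062] [ 17.4 387.2] tool@.063 [[-80.5, -194.2, 62.7]]
[ 575  355   65   95 2334] [612.  405.6] tool@.063 [[-95.6, 190.5, 62.6]]
```

View pics/w4c.png

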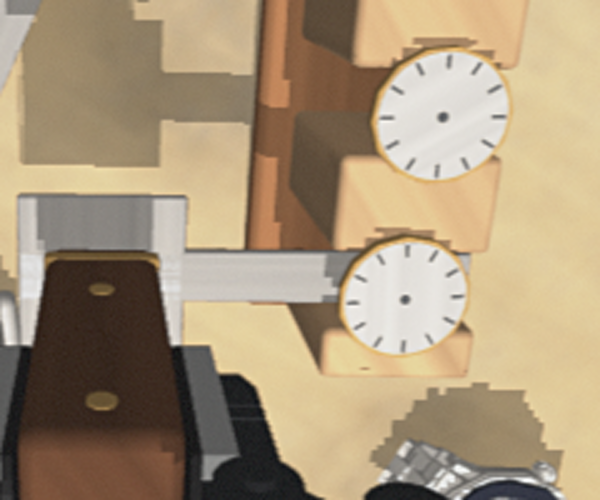

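Emit:
{"name": "carry_out", "arguments": {"deltas": [[[-1,0,0,-0.006,0],[-1,0,0,-0.01,0],[-1,0,0,-0.013,0],[-1,0,0,-0.016,0],[-1,0,0,-0.019,0],[-1,0,0,-0.022,0],[-1,0,0,-0.026,0],[-1,0,0,-0.032,0],[-1,0,0,-0.04,0],[-1,0,0,-0.05,0]]]}}

```text
clock: 7.07
position: [0.6265, -0.0076, 0.1512]
ee_rot: [-3.141, -0.0, 1.607]
ft_force: [-0.4, 0.0, -0.8]
finger_gap: 0.0251
grip_force: 59.2
```

Emit:
{"name": "carry_out", "arguments": {"deltas": [[[-1,0,0,-0.012,0],[-1,0,0,-0.025,0],[-1,0,0,-0.038,0],[-1,0,0,-0.051,0],[-1,0,0,-0.064,0],[-1,0,0,-0.077,0],[-1,0,0,-0.088,0],[-1,0,0,-0.096,0],[-1,0,0,-0.1,0],[-1,0,0,-0.1,0]]]}}

```text
clock: 7.9
position: [0.6266, -0.0076, 0.2015]
ee_rot: [3.141, 0.0, 1.607]
ft_force: [-0.6, -0.0, -1.0]
finger_gap: 0.0251
grip_force: 59.2
```

```bash
python3 - <<'E'
from h import *
s,W,im=snap("w5"); zt=s["position"][2]-.0768+.003
for st,ce,m in comps(im,(0,0,185),(180,50,255),800):
    c=max(cv2.findContours(m,0,2)[0],key=cv2.contourArea); e=cv2.fitEllipse(c)
    print(st,np.round(e[0],1),np.round(e[1],1),"tool@blade+3",tool(s,plane(W,e[0],zt+.003)).round(1).tolist())
E
```

```text
w5 t 7.9 TCP [ 0.6266 -0.0076  0.2015] yaw 92.09 gap 0.0251
[ 223   62   80  141 3902] [266.9 142.9] [ 63.2 125.3] tool@blade+3 [[70.3, -28.5, 70.8]]
[ 341  230   75   58 1625] [378.2 252.6] [67.8 86.3] tool@blade+3 [[8.4, 33.4, 70.8]]
[ 230  242   56   68 1616] [254.7 277.5] [45.1 65.7] tool@blade+3 [[-7.4, -39.5, 70.8]]
[ 417  242   47   43 1463] [439.4 263.2] [39.4 44.8] tool@blade+3 [[1.7, 69.8, 70.8]]
[190 274  34  39 939] [206.9 292.5] [29.5 48.5] tool@blade+3 [[-17.3, -69.0, 70.8]]
[141 278  35  39 894] [158.1 297.4] [27.5 51.5] tool@blade+3 [[-20.6, -99.0, 70.7]]
[ 65 283  42  48 947] [ 86.4 308.1] [29.9 55. ] tool@blade+3 [[-27.9, -144.1, 70.7]]
[ 522  301   98   81 2697] [569.9 342.7] [73.4 94.5] tool@blade+3 [[-53.2, 159.0, 70.9]]
```

Emit:
{"name": "carry_out", "arguments": {"deltas": [[[-1,0.001,-0.004,0,0.01],[-1,0.002,-0.011,0,0.033],[-1,0.004,-0.02,0,0.06],[-1,0.006,-0.03,0,0.09],[-1,0.008,-0.04,0,0.12],[-1,0.01,-0.05,0,0.15],[-1,0.012,-0.06,0,0.18],[-1,0.014,-0.069,0,0.207],[-1,0.015,-0.076,0,0.228],[-1,0.016,-0.079,0,0.238]]]}}

```text
clock: 8.78
position: [0.5863, -0.0009, 0.2006]
ee_rot: [-3.141, 0.0, 0.856]
ft_force: [-0.3, 0.3, -2.2]
finger_gap: 0.0251
grip_force: 59.1
```

```bash
cat >> h.py <<'E'
def goto(p,yaw):
    "prints tool-frame units from the measured pose to world p (m), yaw (deg)"
    s=sense(); d,_=deltas(p); t=-(yaw-np.degrees(s["ee_rot"][2])+180)%360-180; print("units x,y,z,turn",d.round(4),round((-(((yaw-np.degrees(s["ee_rot"][2]))+180)%360-180))/180,4))
E
python3 -c "
from h import *
goto([.547,.0058,.20],6.3)"
```

```text
units x,y,z,turn [-0.0414 -0.0681  0.0012] 0.2373
```

Emit:
{"name": "carry_out", "arguments": {"deltas": [[[-1,-0.002,-0.004,0,0.01],[-1,-0.006,-0.01,0,0.033],[-1,-0.011,-0.018,0,0.06],[-1,-0.016,-0.026,0,0.09],[-1,-0.021,-0.034,0,0.12],[-1,-0.026,-0.043,0,0.15],[-1,-0.031,-0.051,0,0.18],[-1,-0.036,-0.059,0,0.207],[-1,-0.04,-0.065,0,0.228],[-1,-0.0414,-0.0681,0,0.2373]]]}}

```text
clock: 9.62
position: [0.547, 0.0056, 0.2006]
ee_rot: [-3.141, 0.001, 0.11]
ft_force: [-0.6, -1.0, -1.9]
finger_gap: 0.0248
grip_force: 59.1
```

```bash
python3 - <<'E'
from h import *
s,W,im=snap("w6"); zt=s["position"][2]-.0768+.003
for st,ce,m in comps(im,(0,0,185),(180,50,255),800):
    c=max(cv2.findContours(m,0,2)[0],key=cv2.contourArea); e=cv2.fitEllipse(c)
    print(st,np.round(e[0],1),np.round(e[1],1),"tool@blade+3",tool(s,plane(W,e[0],zt+.003)).round(1).tolist())
print(proj(W,[[.5564,-.0634,.06],[.5147,-.068,.06]]))
cv2.imwrite("pics/w6c.png",cv2.resize(im[130:400,220:560],None,fx=2.2,fy=2.2,interpolation=cv2.INTER_CUBIC))
E
```

```text
w6 t 9.62 TCP [0.547  0.0056 0.2006] yaw 6.3 gap 0.0248
[ 369  170   81   63 2719] [413.  195.2] [55.6 83.7] tool@blade+3 [[41.0, 50.4, 70.8]]
[ 334  230   78   58 1601] [372.4 256.2] [64.9 74.7] tool@blade+3 [[4.9, 29.6, 70.8]]
[ 417  242   47   43 1448] [439.7 263.2] [38.8 44.1] tool@blade+3 [[0.4, 69.4, 70.8]]
[384 289  43  30 903] [405.  298.3] [40.5 44.9] tool@blade+3 [[-22.7, 50.8, 70.8]]
[[410.937  226.9188]
 [406.7619 276.3198]]
```

View pics/w6c.png

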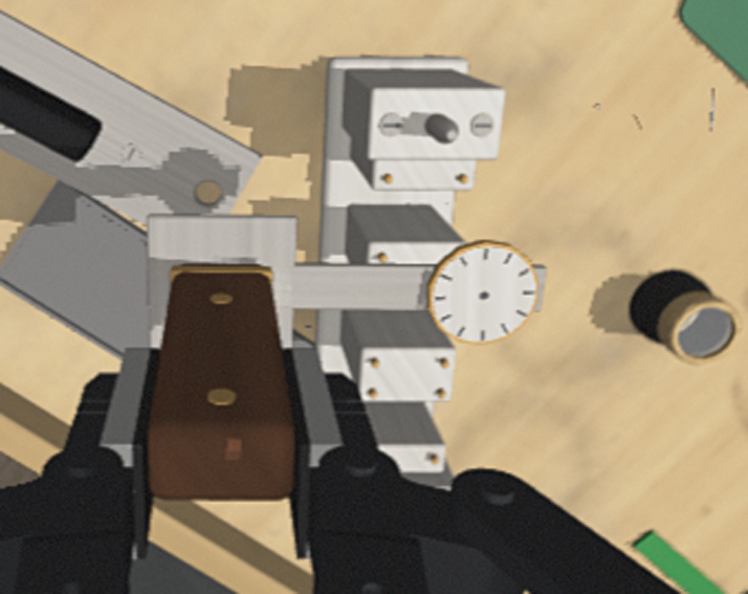

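```bash
python3 - <<'E'
from h import *
d=np.load("w6.npz"); W=(d["K"],d["R"],d["t"]); s=dict(position=d["p"],ee_rot=d["r"])
c=lambda p:np.array(p,float)/2.2+[220,130]-.27
f=lambda p,z:tool(s,plane(W,c(p),z)).round(1)[:,:2]
print("stubs thinR,blk2,blk3,thinL\n",f([(387,179),(463,178),(382,257),(373,362),(446,361),(372,392),(442,392),(433,458)],.064))
print("shoulder\n",f([(372,88),(504,90),(499,159),(367,157)],.069))
print("blk3\n",f([(362,349),(455,345),(452,402),(360,401)],.06))
print("blade edges\n",f([(330,267),(330,307),(410,267),(410,309),(546,268),(543,310)],.1268))
E
```

```text
stubs thinR,blk2,blk3,thinL
 [[ 15.5  56. ]
 [ 15.9  82. ]
 [-12.9  56.2]
 [-54.2  55.5]
 [-53.8  82.6]
 [-66.8  55.9]
 [-66.8  82.2]
 [-95.7  81.3]]
shoulder
 [[47.  48. ]
 [46.4 90.8]
 [23.6 91.8]
 [24.3 47.7]]
blk3
 [[-50.9  52. ]
 [-49.3  86.6]
 [-73.4  87.8]
 [-73.   52.4]]
blade edges
 [[ 6.9 28.4]
 [-4.7 28.9]
 [ 6.9 49.9]
 [-5.3 50.8]
 [ 6.6 86.5]
 [-5.6 87.3]]
```

Emit:
{"name": "carry_out", "arguments": {"deltas": [[[-1,0.0018,0,0.006,0],[-1,0.0018,0,0.018,0],[-1,0.0018,0,0.032,0],[-1,0.0018,0,0.046,0],[-1,0.0018,0,0.06,0],[-1,0.0018,0,0.074,0],[-1,0.0018,0,0.088,0],[-1,0.0018,0,0.1,0],[-1,0.0018,0,0.109,0],[-1,0.0018,0,0.1136,0]]]}}

```text
clock: 10.5
position: [0.5482, 0.0057, 0.1433]
ee_rot: [-3.141, 0.001, 0.114]
ft_force: [-0.0, 0.6, -0.8]
finger_gap: 0.0249
grip_force: 59.1
```

```bash
python3 - <<'E'
from h import *
s,W,im=snap("w7"); zt=s["position"][2]-.0768+.003
for st,ce,m in comps(im,(0,0,185),(180,50,255),600):
    c=max(cv2.findContours(m,0,2)[0],key=cv2.contourArea); e=cv2.fitEllipse(c)
    print(st,np.round(e[0],1),np.round(e[1],1),"tool@blade+3",tool(s,plane(W,e[0],zt+.003)).round(1).tolist())
print("stubs(gold small)")
for st,ce,m in comps(im,(8,70,90),(30,255,255),4):
    if st[4]<80 and 330<ce[0]<520 and 120<ce[1]<400: print(st,ce.round(1),tool(s,plane(W,ce,.064)).round(1)[0,:2])
cv2.imwrite("pics/w7c.png",cv2.resize(im[110:370,280:560],None,fx=2.3,fy=2.3,interpolation=cv2.INTER_CUBIC))
E
```

```text
w7 t 10.5 TCP [0.5482 0.0057 0.1433] yaw 6.54 gap 0.0249
[ 406  186   79   56 2985] [443.7 204.5] [70.6 85.3] tool@blade+3 [[35.8, 67.9, 70.8]]
[ 334  230   79   58 1024] [372.1 245.1] [59.8 73.7] tool@blade+3 [[11.8, 29.2, 70.8]]
[ 402  242   62   67 2433] [435.1 273.4] [44.5 69.4] tool@blade+3 [[-6.1, 67.5, 70.8]]
[399 328  53  24 811] [424.7 336.8] [24.7 51.2] tool@blade+3 [[-49.9, 65.3, 70.8]]
stubs(gold small)
[413 233   6   6  22] [415.4 235.5] [14.8 56.2]
[456 233   5   6  18] [458.3 235.8] [14.6 81.9]
[409 276   5   6  19] [411.4 278.9] [-13.7  56.1]
[408 295   4   6  16] [409.8 297.5] [-26.7  56.1]
[448 295   5   6  18] [450.3 297.8] [-26.9  81.9]
[405 334   4   5  14] [406.4 336.4] [-55.4  56.1]
[443 334   5   5  14] [445.1 336.4] [-55.4  81.8]
```

View pics/w7c.png

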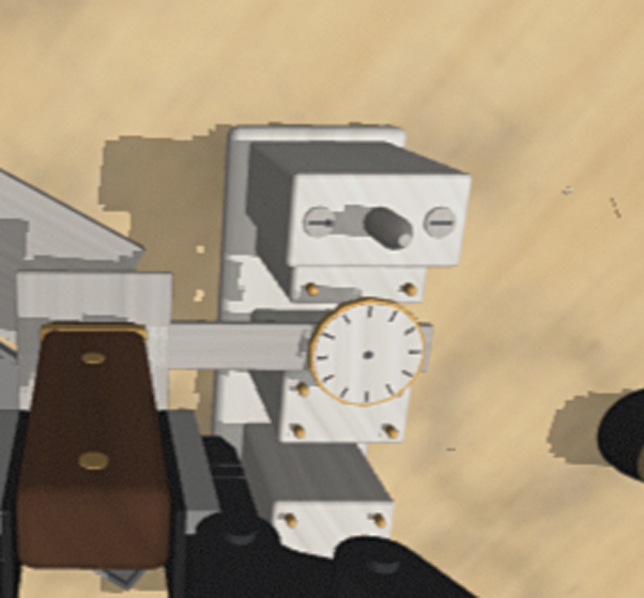

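Emit:
{"name": "carry_out", "arguments": {"deltas": [[[-1,0.0012,-0.0014,0,0],[-1,0.0012,-0.0014,0.005,0],[-1,0.0012,-0.0014,0.01,0],[-1,0.0012,-0.0014,0.014,0],[-1,0.0012,-0.0014,0.017,0],[-1,0.0012,-0.0014,0.02,0],[-1,0.0012,-0.0014,0.024,0],[-1,0.0012,-0.0014,0.03,0],[-1,0.0012,-0.0014,0.036,0],[-1,0.0012,-0.0014,0.04,0]]]}}

```text
clock: 11.38
position: [0.5488, 0.0064, 0.1237]
ee_rot: [-3.142, 0.0, 0.114]
ft_force: [-0.0, -0.3, -1.1]
finger_gap: 0.0251
grip_force: 59.1
```

```bash
cat >> h.py <<'E'
def stubs(s,W,im):
    for st,ce,m in comps(im,(8,70,90),(30,255,255),4):
        if st[4]<80 and 330<ce[0]<560 and 120<ce[1]<420: print("stub",st.tolist(),tool(s,plane(W,ce,.064)).round(1)[0,:2])
def dial(s,W,im,z,uv):
    "dial face ellipse near uv by its golden/dark rim: Hough circle, then tool coords at height z"
    g=cv2.medianBlur(cv2.cvtColor(im,cv2.COLOR_BGR2GRAY),3); x,y=map(int,uv); r=45; c=cv2.HoughCircles(cv2.resize(g[y-r:y+r,x-r:x+r],None,fx=3,fy=3),cv2.HOUGH_GRADIENT_ALT,1,60,param1=150,param2=0.5,minRadius=48,maxRadius=90)
    if c is None: print("no circle"); return
    for k in c[0]: q=k[:2]/3+[x-r,y-r]-.33; print("circle",q.round(1),(k[2]/3).round(1),tool(s,plane(W,q,z)).round(1)[0,:2])
E
python3 - <<'E'
from h import *
s,W,im=snap("w8"); print(s["ft_force"]); stubs(s,W,im); dial(s,W,im,.063,(440,264))
E
```

```text
w8 t 11.38 TCP [0.5488 0.0064 0.1237] yaw 6.53 gap 0.0251
[-0.002  -0.2663 -1.1017]
stub [471, 245, 5, 6, 23] [14.2 82.5]
stub [418, 292, 6, 6, 23] [-14.3  56.6]
stub [464, 292, 5, 6, 21] [-14.5  82.3]
stub [416, 311, 6, 7, 22] [-27.2  56.6]
stub [460, 313, 6, 5, 20] [-27.4  82.4]
circle [444.7 269.7] 25.0 [ 0.7 69. ]
```

Emit:
{"name": "carry_out", "arguments": {"deltas": [[[-1,0,-0.008,0,0],[-1,0,-0.024,0,0],[-1,0,-0.04,0,0],[-1,0,-0.056,0,0],[-1,0,-0.074,0,0],[-1,0,-0.092,0,0],[-1,0,-0.11,0,0],[-1,0,-0.13,0,0],[-1,0,-0.14,0,0],[-1,0,-0.14,0,0]]]}}

```text
clock: 12.27
position: [0.5408, 0.0771, 0.1242]
ee_rot: [-3.141, 0.0, 0.115]
ft_force: [-0.5, 0.6, -1.1]
finger_gap: 0.0253
grip_force: 59.1
```

```bash
python3 - <<'E'
from h import *
s,W,im=snap("w9"); print(s["ft_force"]); stubs(s,W,im)
for st,ce,m in comps(im,(0,0,185),(180,50,255),600): print(st,ce.round(1),tool(s,plane(W,ce,.063)).round(1)[0])
goto([.5545,.0345,.20],92.1)
E
```

```text
w9 t 12.27 TCP [0.5408 0.0771 0.1242] yaw 6.6 gap 0.0253
[-0.5075  0.5522 -1.0962]
stub [541, 292, 6, 6, 22] [-14.7 127.2]
stub [537, 312, 6, 6, 22] [-27.7 127.3]
stub [458, 345, 4, 5, 12] [-50.1  83.6]
stub [526, 353, 7, 6, 22] [-56.1 126.9]
stub [524, 370, 5, 7, 22] [-69.1 127.1]
[  188    98   257   152 10785] [297.5 173.9] [ 54.  -12.6  61.2]
[ 543  194   97   64 3268] [590.5 220.3] [ 29.3 144.2  61.2]
[ 288  229  180   59 3843] [376.4 254.4] [ 9.7 30.3 61.2]
[486 230  56  27 754] [508.  245.5] [ 14.9 102.3  61.2]
[ 529  248   68   72 3127] [566. 287.] [-10.3 139.8  61.2]
[ 516  347   62   30 1469] [546.2 361.3] [-60.9 138.6  61.2]
units x,y,z,turn [ 0.0175  0.0867 -0.1516] -0.475
```

Emit:
{"name": "carry_out", "arguments": {"deltas": [[[-1,0,0,-0.05,0],[-1,0,0,-0.1,0],[-1,0,0,-0.15,-0.02],[-1,0.003,0.013,-0.15,-0.055],[-1,0.006,0.026,-0.15,-0.09],[-1,0.009,0.039,-0.15,-0.125],[-1,0.012,0.052,-0.15,-0.16],[-1,0.015,0.065,-0.15,-0.195],[-1,0.018,0.078,-0.15,-0.23],[-1,0.0202,0.0903,-0.15,-0.265]]]}}

```text
clock: 13.15
position: [0.5562, 0.0315, 0.1992]
ee_rot: [3.142, 0.0, 0.952]
ft_force: [-0.4, 0.6, -1.5]
finger_gap: 0.0251
grip_force: 59.2
```

Emit:
{"name": "carry_out", "arguments": {"deltas": [[[-1,0,0,0,-0.035],[-1,0,0,0,-0.07],[-1,0,0,0,-0.105],[-1,0,0,0,-0.14],[-1,0,0,0,-0.175],[-1,0,0,0.02,-0.21],[-1,0,0,0.05,-0.21],[-1,0,0,0.08,-0.21],[-1,0,0,0.1,-0.21],[-1,0,0,0.1,-0.21]]]}}

```text
clock: 13.98
position: [0.5553, 0.0319, 0.1469]
ee_rot: [-3.139, 0.0, 1.606]
ft_force: [0.4, 0.6, -0.9]
finger_gap: 0.0251
grip_force: 59.2
```

```bash
python3 - <<'E'
from h import *
s,W,im=snap("w10"); print(s["ft_force"]); goto([.556,.0334,.1257],92.1)
for st,ce,m in comps(im,(0,0,185),(180,50,255),800): print(st,ce.round(1),tool(s,plane(W,ce,.063)).round(1)[0])
E
```

```text
w10 t 13.98 TCP [0.5553 0.0319 0.1469] yaw 92.01 gap 0.0251
[ 0.435   0.5898 -0.8603]
units x,y,z,turn [0.0028 0.0008 0.0454] -0.0005
[ 347   44   88  118 4298] [391.  101.4] [91.3 38.1 83.8]
[ 268  181  106   82 2627] [319.8 215. ] [27.6 -0.7 83.9]
[ 342  230  126   58 2627] [397.4 259.4] [-1.1 47.9 83.8]
[ 529  235   45   41 1307] [551.  255.5] [  1.5 143.6  83.5]
[ 279  357   70   45 2059] [315.2 380. ] [-93.3  -4.   84. ]
```

Emit:
{"name": "carry_out", "arguments": {"deltas": [[[-1,0.0025,0.0008,0.015,0],[-1,0.0025,0.0008,0.03,0],[-1,0.0025,0.0008,0.0424,0],[-1,0.0025,0.0008,0.0424,0],[-1,0.0025,0.0008,0.0424,0],[-1,0.0025,0.01,0.0424,0],[-1,0.0025,0.02,0.0424,0],[-1,0.0025,0.03,0.0424,0],[-1,0.0025,0.03,0.0424,0],[-1,0.0025,0.03,0.0424,0]]]}}

```text
clock: 14.87
position: [0.5714, 0.0341, 0.128]
ee_rot: [-3.141, -0.0, 1.606]
ft_force: [-0.4, -0.7, -0.4]
finger_gap: 0.0249
grip_force: 59.1
```

```bash
python3 - <<'E'
from h import *
s,W,im=snap("w11"); print(s["ft_force"]); goto([.6289,.0349,.1257],92.1)
for st,ce,m in comps(im,(0,0,185),(180,50,255),800): print(st,ce.round(1),tool(s,plane(W,ce,.063)).round(1)[0])
h=cv2.cvtColor(im,cv2.COLOR_BGR2HSV)
for x in (430,455): print(x,h[240:285,x,2].tolist())
E
```

```text
w11 t 14.87 TCP [0.5714 0.0341 0.128 ] yaw 92.04 gap 0.0249
[-0.4211 -0.6587 -0.4109]
units x,y,z,turn [-0.0024  0.1155  0.0045] -0.0004
[ 343   56   74  129 2691] [372.5 124.4] [79.6 25.9 65. ]
[ 242  166   96  122 3213] [276.5 237.3] [ 19.7 -24.8  65. ]
[ 342  230  126   58 2653] [397.2 259.5] [ 6.4 43.4 65. ]
[ 518  248   49   44 1538] [541.8 269.6] [  0.1 126.9  65. ]
[ 279  356   83   64 2751] [316.5 394.6] [-88.7  -2.9  65. ]
430 [212, 212, 211, 212, 213, 212, 210, 211, 217, 210, 126, 141, 197, 202, 201, 199, 202, 205, 199, 198, 197, 197, 198, 200, 204, 202, 203, 200, 200, 201, 198, 205, 220, 220, 220, 220, 221, 219, 220, 220, 222, 223, 224, 224, 225]
455 [96, 96, 91, 104, 111, 111, 121, 125, 123, 129, 98, 125, 186, 202, 199, 196, 199, 203, 199, 195, 190, 194, 198, 195, 197, 199, 198, 197, 197, 199, 198, 174, 181, 183, 184, 188, 187, 189, 192, 195, 194, 197, 194, 195, 196]
```

Emit:
{"name": "carry_out", "arguments": {"deltas": [[[-1,-0.0002,0.005,0.0045,0],[-1,-0.0004,0.017,0.0045,0],[-1,-0.0006,0.03,0.0045,0],[-1,-0.0009,0.045,0.0045,0],[-1,-0.0012,0.06,0.0045,0],[-1,-0.0015,0.075,0.0045,0],[-1,-0.0018,0.09,0.0045,0],[-1,-0.0021,0.105,0.0045,0],[-1,-0.0024,0.1155,0.0045,0],[-1,-0.0024,0.1155,0.0045,0]]]}}

```text
clock: 15.75
position: [0.6297, 0.0349, 0.1255]
ee_rot: [-3.141, 0.0, 1.606]
ft_force: [0.7, 0.2, -0.9]
finger_gap: 0.0252
grip_force: 59.1
```

```bash
python3 - <<'E'
from h import *
s,W,im=snap("w12"); print(s["ft_force"]); dial(s,W,im,.063,(441,268))
for st,ce,m in comps(im,(0,0,185),(180,50,255),800): print(st,ce.round(1),tool(s,plane(W,ce,.063)).round(1)[0])
E
```

```text
w12 t 15.75 TCP [0.6297 0.0349 0.1255] yaw 92.03 gap 0.0252
[ 0.7412  0.2191 -0.9497]
circle [443.3 269.7] 27.6 [ 1.2 69.4]
[ 163   93  119  198 8422] [222.2 206.8] [ 37.7 -52.8  62.5]
[ 339  230   74   58 1568] [370.7 258.1] [ 8.2 27.9 62.5]
[ 418  248   49   44 1576] [441.5 269.3] [ 1.4 68.3 62.5]
[   0  397   45   53 1080] [ 21.9 424. ] [-110.5 -199.2   62.6]
```

Well under the dial. Lift.

Emit:
{"name": "carry_out", "arguments": {"deltas": [[[-1,0,0,-0.006,0],[-1,0,0,-0.01,0],[-1,0,0,-0.013,0],[-1,0,0,-0.016,0],[-1,0,0,-0.019,0],[-1,0,0,-0.022,0],[-1,0,0,-0.026,0],[-1,0,0,-0.032,0],[-1,0,0,-0.04,0],[-1,0,0,-0.05,0]]]}}

```text
clock: 16.63
position: [0.6287, 0.0349, 0.151]
ee_rot: [-3.141, -0.0, 1.606]
ft_force: [-0.2, -1.4, -1.7]
finger_gap: 0.0245
grip_force: 59.1
```

Emit:
{"name": "carry_out", "arguments": {"deltas": [[[-1,0,0,-0.012,0],[-1,0,0,-0.025,0],[-1,0,0,-0.038,0],[-1,0,0,-0.051,0],[-1,0,0,-0.064,0],[-1,0,0,-0.077,0],[-1,0,0,-0.088,0],[-1,0,0,-0.096,0],[-1,0,0,-0.1,0],[-1,0,0,-0.1,0]]]}}

```text
clock: 17.47
position: [0.6289, 0.0349, 0.2012]
ee_rot: [3.141, 0.0, 1.606]
ft_force: [-0.2, -0.3, -1.1]
finger_gap: 0.025
grip_force: 59.1
```

```bash
python3 - <<'E'
from h import *
s,W,im=snap("w13"); zt=s["position"][2]-.0768+.003
for st,ce,m in comps(im,(0,0,185),(180,50,255),800): print(st,ce.round(1),tool(s,plane(W,ce,zt+.003)).round(1)[0])
d=np.load("w8.npz"); p=d["p"]; y=d["r"][2]
t=p+np.array([-.994*.042,-.115*.042,0]); print("nest0 TCP",t); goto([t[0],t[1],.20],6.5)
E
```

```text
w13 t 17.47 TCP [0.6289 0.0349 0.2012] yaw 92.03 gap 0.025
[ 198   48   96  206 6628] [252.2 163.4] [ 59.6 -36.9  70.8]
[ 341  230   73   58 1585] [370.8 258. ] [ 5.  29.2 70.8]
[ 416  243   47   43 1457] [438.8 263.7] [ 1.3 69.5 70.8]
[603 277  37  38 826] [619.7 298.6] [-21.8 182.4  70.9]
[ 192  320   56   32 1050] [218.7 334. ] [-46.6 -64.5  70.8]
[ 72 329  40  44 815] [ 92.6 350.3] [ -58.5 -146.6   70.7]
[ 511  340   65   49 1881] [544.3 365.8] [-70.9 146.2  70.9]
nest0 TCP [0.507  0.0016 0.1237]
units x,y,z,turn [-0.0579 -0.2457  0.0016] 0.4752
```

Emit:
{"name": "carry_out", "arguments": {"deltas": [[[-1,-0.001,-0.005,0,0.01],[-1,-0.004,-0.016,0,0.03],[-1,-0.007,-0.03,0,0.057],[-1,-0.011,-0.045,0,0.087],[-1,-0.014,-0.06,0,0.117],[-1,-0.018,-0.076,0,0.147],[-1,-0.022,-0.092,0,0.177],[-1,-0.026,-0.108,0,0.205],[-1,-0.028,-0.118,0,0.226],[-1,-0.029,-0.123,0,0.2376]]]}}

```text
clock: 18.35
position: [0.5672, 0.0181, 0.2004]
ee_rot: [-3.141, 0.0, 0.856]
ft_force: [-0.4, 0.9, -2.1]
finger_gap: 0.0246
grip_force: 59.1
```

```bash
python3 -c "
from h import *
goto([.507,.0016,.20],6.5)"
```

```text
units x,y,z,turn [-0.1038 -0.0692  0.0008] 0.2363
```

Emit:
{"name": "carry_out", "arguments": {"deltas": [[[-1,-0.005,-0.003,0,0.01],[-1,-0.013,-0.009,0,0.03],[-1,-0.025,-0.017,0,0.057],[-1,-0.038,-0.025,0,0.087],[-1,-0.051,-0.034,0,0.117],[-1,-0.064,-0.043,0,0.147],[-1,-0.077,-0.052,0,0.177],[-1,-0.09,-0.06,0,0.205],[-1,-0.1,-0.066,0,0.226],[-1,-0.1038,-0.0692,0,0.2363]]]}}

```text
clock: 19.18
position: [0.5071, 0.0013, 0.2004]
ee_rot: [-3.142, 0.0, 0.113]
ft_force: [0.4, 1.3, -1.1]
finger_gap: 0.0253
grip_force: 59.1
```

Emit:
{"name": "carry_out", "arguments": {"deltas": [[[-1,0,0,0.006,0],[-1,0,0,0.018,0],[-1,0,0,0.032,0],[-1,0,0,0.046,0],[-1,0,0,0.06,0],[-1,0,0,0.074,0],[-1,0,0,0.088,0],[-1,0,0,0.1,0],[-1,0,0,0.109,0],[-1,0,0,0.112,0]]]}}

```text
clock: 20.02
position: [0.5075, 0.0015, 0.1438]
ee_rot: [-3.141, 0.001, 0.118]
ft_force: [-0.2, 0.6, -1.5]
finger_gap: 0.0249
grip_force: 59.1
```

```bash
python3 - <<'E'
from h import *
s,W,im=snap("w14"); zt=s["position"][2]-.0768+.006; print(s["ft_force"]); stubs(s,W,im); dial(s,W,im,zt,(440,264))
for st,ce,m in comps(im,(0,0,185),(180,50,255),600): print(st,ce.round(1),tool(s,plane(W,ce,zt)).round(1)[0])
E
```

```text
w14 t 20.02 TCP [0.5075 0.0015 0.1438] yaw 6.74 gap 0.0249
[-0.21    0.5815 -1.4801]
stub [420, 166, 6, 5, 23] [54.9 56.9]
stub [466, 166, 5, 5, 22] [54.8 82.5]
stub [415, 215, 6, 5, 22] [26.2 56.7]
stub [458, 215, 6, 5, 20] [26.2 82.2]
stub [413, 235, 6, 5, 21] [13.6 56.5]
stub [457, 235, 5, 6, 19] [13.3 82.3]
stub [409, 278, 5, 6, 18] [-15.2  56.4]
stub [441, 278, 16, 8, 28] [-16.1  80.8]
stub [366, 285, 7, 15, 63] [-23.6  30.3]
stub [408, 296, 5, 6, 17] [-28.1  56.5]
stub [448, 297, 5, 5, 18] [-28.2  82.1]
stub [404, 335, 5, 6, 18] [-56.6  56.2]
stub [443, 335, 5, 6, 18] [-56.7  82. ]
circle [437. 262.] 24.1 [ 1.2 67.8]
[  97   60  247  162 8880] [247.2 146.8] [ 67.  -39.5  70.7]
[ 413  109   85   46 2959] [454.8 130.7] [75.1 69.4 70.7]
[ 385  155   91   39 1419] [426.6 170.1] [54.8 56.6 70.7]
[ 408  168   61   76 3035] [440.5 206.6] [34.6 66.3 70.8]
[ 288  229  124   59 2476] [348.9 250.3] [ 8.5 15.8 70.8]
[ 402  243   61   67 2534] [434.6 276. ] [-7.8 67.3 70.8]
[399 330  53  15 637] [424.3 336.5] [-49.6  65.   70.8]
```

```bash
cat >> h.py <<'E'
def dot(s,W,im,z,uv,r=8):
    g=cv2.cvtColor(im,cv2.COLOR_BGR2GRAY).astype(float); x,y=map(int,uv); w=np.clip(170-g[y-r:y+r+1,x-r:x+r+1],0,None); Y,X=np.mgrid[-r:r+1,-r:r+1]
    q=np.array([(w*X).sum(),(w*Y).sum()])/w.sum()+[x,y]; print("dot",q.round(2),"n",(w>0).sum(),tool(s,plane(W,q,z)).round(1)[0]); return q
E
python3 - <<'E'
from h import *
for n,zo,uv in [("w13",None,(439,264)),("w6",None,(440,263)),("w7",None,(440,264)),("w14",None,(440,263)),("w8",.063,(444,270))]:
    d=np.load(n+".npz"); W=(d["K"],d["R"],d["t"]); s=dict(position=d["p"],ee_rot=d["r"]); im=cv2.imread(f"pics/{n}.png")
    print(n); dot(s,W,im,zo or d["p"][2]-.0708,uv)
E
```

```text
w13
dot [438.93 264.15] n 13 [ 1.1 69.6 70.8]
w6
dot [439.55 263.93] n 12 [-0.  69.4 70.8]
w7
dot [439.54 263.92] n 13 [-0.  69.4 70.8]
w14
dot [438.87 264.15] n 14 [-0.1 69.  70.8]
w8
dot [445.35 270.49] n 15 [ 0.2 69.4 60.7]
```

Emit:
{"name": "carry_out", "arguments": {"deltas": [[[-1,-0.0015,0.0008,0,0],[-1,-0.0015,0.0008,0.005,0],[-1,-0.0015,0.0008,0.01,0],[-1,-0.0015,0.0008,0.014,0],[-1,-0.0015,0.0008,0.017,0],[-1,-0.0015,0.0008,0.02,0],[-1,-0.0015,0.0008,0.024,0],[-1,-0.0015,0.0008,0.03,0],[-1,-0.0015,0.0008,0.036,0],[-1,-0.0015,0.0008,0.04,0]]]}}

```text
clock: 20.9
position: [0.5069, 0.001, 0.1243]
ee_rot: [-3.142, 0.0, 0.118]
ft_force: [0.7, -0.2, 0.0]
finger_gap: 0.0247
grip_force: 59.1
```

```bash
python3 - <<'E'
from h import *
s,W,im=snap("w15"); print(s["ft_force"]); stubs(s,W,im); dot(s,W,im,.063,(445,270))
cv2.imwrite("pics/w15c.png",cv2.resize(im[130:370,320:560],None,fx=2.4,fy=2.4,interpolation=cv2.INTER_CUBIC))
E
```

```text
w15 t 20.9 TCP [0.5069 0.001  0.1243] yaw 6.73 gap 0.0247
[ 0.6947 -0.1774  0.0332]
stub [429, 169, 7, 6, 30] [55.5 56.3]
stub [479, 169, 7, 6, 28] [55.3 82. ]
stub [424, 222, 6, 6, 22] [27.  56.2]
stub [472, 223, 6, 6, 23] [26.7 81.9]
stub [468, 245, 6, 6, 24] [14.  81.6]
stub [417, 291, 5, 7, 22] [-14.4  55.9]
stub [461, 292, 6, 6, 22] [-14.6  81.6]
stub [373, 296, 3, 4, 8] [-16.6  30.2]
stub [415, 311, 5, 6, 21] [-27.2  55.9]
stub [459, 311, 5, 7, 20] [-27.5  81.5]
dot [444.26 270.55] n 13 [-0.1 69.  61.3]
```

View pics/w15c.png

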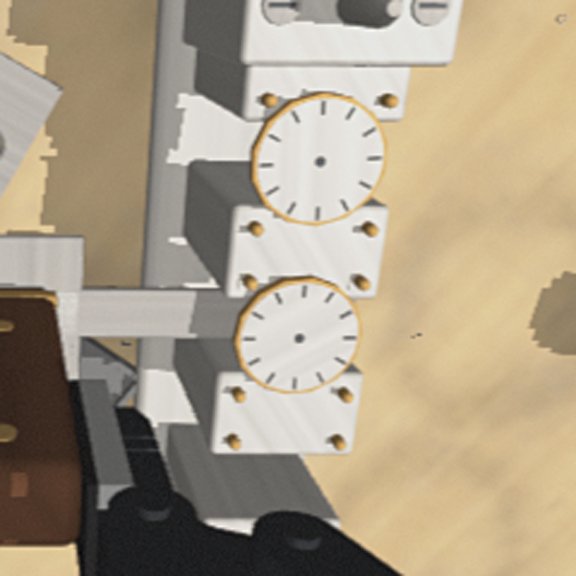

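Emit:
{"name": "carry_out", "arguments": {"deltas": [[[-1,0,-0.008,0,0],[-1,0,-0.024,0,0],[-1,0,-0.04,0,0],[-1,0,-0.056,0,0],[-1,0,-0.074,0,0],[-1,0,-0.092,0,0],[-1,0,-0.11,0,0],[-1,0,-0.13,0,0],[-1,0,-0.14,0,0],[-1,0,-0.14,0,0]]]}}

```text
clock: 21.78
position: [0.4987, 0.0716, 0.1247]
ee_rot: [-3.141, 0.0, 0.119]
ft_force: [0.3, 0.4, -1.6]
finger_gap: 0.025
grip_force: 59.1
```

Emit:
{"name": "carry_out", "arguments": {"deltas": [[[-1,0,0,-0.05,0],[-1,0,0,-0.1,0],[-1,0,0,-0.15,-0.02],[-1,0,0,-0.15,-0.055],[-1,0,0,-0.15,-0.09],[-1,0,0,-0.15,-0.125],[-1,0,0,-0.15,-0.16],[-1,0,0,-0.15,-0.195],[-1,0,0,-0.15,-0.23],[-1,0,0,-0.15,-0.265]]]}}

```text
clock: 22.62
position: [0.4989, 0.0702, 0.1997]
ee_rot: [3.142, 0.0, 0.955]
ft_force: [0.4, 0.1, -0.5]
finger_gap: 0.0249
grip_force: 59.2
```

Emit:
{"name": "carry_out", "arguments": {"deltas": [[[-1,0,0,0,-0.035],[-1,0,0,0,-0.07],[-1,0,0,0,-0.105],[-1,0,0,0,-0.14],[-1,0,0,0,-0.175],[-1,0,0,0,-0.21],[-1,0,0,0,-0.245],[-1,0,0,0,-0.28],[-1,0,0,0,-0.315],[-1,0,0,0,-0.35]]]}}

```text
clock: 23.45
position: [0.4989, 0.0703, 0.1997]
ee_rot: [-3.141, 0.0, 2.055]
ft_force: [0.2, -0.3, -1.5]
finger_gap: 0.0252
grip_force: 59.2
```

```bash
python3 - <<'E'
from h import *
s=sense(); print(s["position"],s["ee_rot"],s["finger_gap"]); goto([.4648,-.0074,.15],153.55)
E
```

```text
[0.4989 0.0703 0.1997] [-3.1414  0.0001  2.0548] 0.025156094983875433
units x,y,z,turn [-0.1057 -0.1326  0.0994] -0.199
```

Emit:
{"name": "carry_out", "arguments": {"deltas": [[[-1,-0.018,-0.022,0,-0.033],[-1,-0.036,-0.044,0,-0.066],[-1,-0.054,-0.066,0,-0.1],[-1,-0.072,-0.088,0,-0.133],[-1,-0.09,-0.11,0,-0.166],[-1,-0.1057,-0.1326,0.03,-0.199],[-1,-0.1057,-0.1326,0.06,-0.199],[-1,-0.1057,-0.1326,0.09,-0.199],[-1,-0.1057,-0.1326,0.0994,-0.199],[-1,-0.1057,-0.1326,0.0994,-0.199]]]}}

```text
clock: 24.28
position: [0.4639, -0.0071, 0.149]
ee_rot: [-3.141, -0.002, 2.674]
ft_force: [-0.9, 0.2, -1.2]
finger_gap: 0.0252
grip_force: 59.2
```

```bash
python3 - <<'E'
from h import *
s,W,im=snap("w16"); goto([.4648,-.0074,.0805],153.55)
cv2.imwrite("pics/w16c.png",im[130:400,120:560])
E
```

```text
w16 t 24.28 TCP [ 0.4639 -0.0071  0.149 ] yaw 153.23 gap 0.0252
units x,y,z,turn [-0.0013 -0.0002  0.1392] -0.0017
```

Emit:
{"name": "carry_out", "arguments": {"deltas": [[[-1,0,0,0.03,0],[-1,0,0,0.06,0],[-1,0,0,0.09,0],[-1,0,0,0.11,0],[-1,0,0,0.12,0],[-1,0,0,0.127,0],[-1,0,0,0.132,0],[-1,0,0,0.136,0],[-1,0,0,0.138,0],[-1,0,0,0.138,0]]]}}

```text
clock: 25.17
position: [0.4644, -0.0069, 0.0813]
ee_rot: [3.141, 0.0, 2.675]
ft_force: [1.1, -0.5, -1.2]
finger_gap: 0.0252
grip_force: 59.3
```

Emit:
{"name": "carry_out", "arguments": {"deltas": [[[-1,0,0,0.001,0],[-1,0,0,0.0015,0],[-1,0,0,0.002,0],[-1,0,0,0.0025,0],[-1,0,0,0.003,0],[-1,0,0,0.003,0],[-1,0,0,0.003,0],[-1,0,0,0.003,0],[-1,0,0,0.003,0],[-1,0,0,0.003,0]]]}}

```text
clock: 26.0
position: [0.4644, -0.007, 0.0798]
ee_rot: [3.142, 0.0, 2.675]
ft_force: [-2.4, 0.8, 4.6]
finger_gap: 0.025
grip_force: 59.9
```

Emit:
{"name": "carry_out", "arguments": {"deltas": [[[-0.3,0,0,0,0],[-0.2,0,0,0,0],[-0.1,0,0,0,0],[0,0,0,0,0],[0,0,0,0,0],[0,0,0,0,0],[0,0,0,0,0],[0,0,0,0,0],[0,0,0,0,0],[0,0,0,0,0]]]}}

```text
clock: 26.83
position: [0.4643, -0.0069, 0.0796]
ee_rot: [-3.142, -0.0, 2.675]
ft_force: [-0.4, -0.4, -0.8]
finger_gap: 0.0427
grip_force: 0.0
```

Emit:
{"name": "carry_out", "arguments": {"deltas": [[[0,0,0,-0.02,0],[0,0,0,-0.05,0],[0,0,0,-0.1,0],[0,0,0,-0.17,0],[0,0,0,-0.24,0],[0,0,0,-0.3,0],[0,0,0,-0.35,0],[0,0,0,-0.35,0],[0,0,0,-0.35,0],[0,0,0,-0.35,0]]]}}

```text
clock: 27.67
position: [0.4641, -0.0069, 0.2543]
ee_rot: [-3.141, -0.0, 2.675]
ft_force: [-0.1, -0.2, -0.9]
finger_gap: 0.0424
grip_force: 0.0
```

```bash
python3 - <<'E'
from h import *
s=sense(); goto([.575,.02,.28],157)
E
```

```text
units x,y,z,turn [-0.1738  0.1479 -0.0515] -0.0208
```

Emit:
{"name": "carry_out", "arguments": {"deltas": [[[0,-0.02,0.03,-0.05,0.035],[0,-0.04,0.06,-0.05,0.07],[0,-0.06,0.09,-0.05,0.105],[0,-0.08,0.12,-0.05,0.14],[0,-0.1,0.15,-0.05,0.175],[0,-0.12,0.18,-0.05,0.21],[0,-0.135,0.205,-0.05,0.245],[0,-0.147,0.224,-0.05,0.28],[0,-0.147,0.224,-0.05,0.315],[0,-0.147,0.224,-0.05,0.35]]]}}

```text
clock: 28.5
position: [0.5804, 0.0604, 0.2776]
ee_rot: [-3.139, 0.0, 1.57]
ft_force: [0.1, -0.4, 0.1]
finger_gap: 0.0427
grip_force: 0.0
```

Emit:
{"name": "carry_out", "arguments": {"deltas": [[[0,0,0,0,0.035],[0,0,0,0,0.07],[0,0,0,0,0.105],[0,0,0,0,0.129],[0,0,0,0,0.129],[0,0,0,0,0.129],[0,0,0,0,0.129],[0,0,0,0,0.129],[0,0,0,0,0.129],[0,0,0,0,0.129]]]}}

```text
clock: 29.33
position: [0.5804, 0.06, 0.2795]
ee_rot: [-3.142, 0.0, 1.171]
ft_force: [0.4, 0.6, 0.3]
finger_gap: 0.0429
grip_force: 0.0
```

```bash
python3 - <<'E'
from h import *
s,W,im=snap("w17"); print(proj(W,[[.5956,.0854,.036],[.515,-.068,.06],[.697,.0386,.06]]))
E
```

```text
w17 t 29.33 TCP [0.5804 0.06   0.2795] yaw 67.08 gap 0.0429
[[324.7045 173.6787]
 [311.4533 331.6785]
 [440.048  180.9193]]
```

View pics/w17.png

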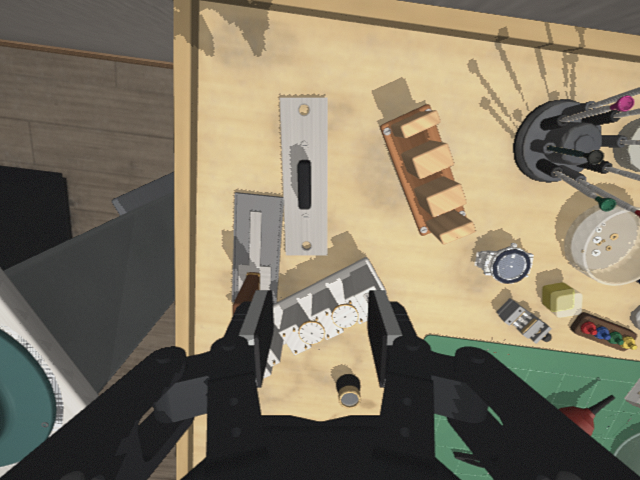

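```bash
python3 - <<'E'
from h import *
d=np.load("w17.npz"); W=(d["K"],d["R"],d["t"]); s=dict(position=d["p"],ee_rot=d["r"]); im=cv2.imread("pics/w17.png")
for st,ce,m in comps(im,(0,0,0),(180,255,60),150):
    if 280<ce[0]<330 and 140<ce[1]<230:
        r=cv2.minAreaRect(max(cv2.findContours(m,0,2)[0],key=cv2.contourArea)); print(st,r); print("grip top",plane(W,r[0],.036),plane(W,r[0],.025))
def hole(u,v,r=8):
    h=cv2.cvtColor(im,cv2.COLOR_BGR2HSV)[v-r:v+r+1,u-r:u+r+1,1].astype(float); w=np.clip(h-45,0,None); Y,X=np.mgrid[-r:r+1,-r:r+1]; return [(w*X).sum()/w.sum()+u,(w*Y).sum()/w.sum()+v]
H=[hole(304,110),hole(306,245)]; w=plane(W,H,.006); print(H,w); print("plate",fit(np.array([(0,.0765),(0,-.0765)]),w))
print("tray",plane(W,[(236,191),(283,195)],.006), "lifter tip",plane(W,[(249,212),(262,212)],.006))
E
```

```text
[298 160  13  49 607] ((304.0, 184.0), (48.0, 12.0), 90.0)
grip top [[0.5716 0.0839 0.036 ]] [[0.5704 0.0824 0.025 ]]
[[np.float64(303.53536754507627), np.float64(109.37135922330097)], [np.float64(306.17539089055066), np.float64(244.63562202583276)]] [[0.5998 0.1524 0.006 ]
 [0.5416 0.0123 0.006 ]]
plate (np.float64(-22.585859770318766), array([0.5707, 0.0823]), [[0.3, 0.6], [-0.3, -0.6]])
tray [[0.4941 0.1025 0.006 ]
 [0.5413 0.0776 0.006 ]] lifter tip [[0.4967 0.0748 0.006 ]
 [0.5106 0.0689 0.006 ]]
```

```bash
python3 -c "
from h import *
goto([.5709,.0826,.034],67.4)"
```

```text
units x,y,z,turn [ 0.0343 -0.0351  0.4911] -0.0019
```

Emit:
{"name": "carry_out", "arguments": {"deltas": [[[0,0.017,-0.017,0.06,-0.0018],[0,0.0343,-0.0351,0.13,-0.0018],[0,0.0343,-0.0351,0.2,-0.0018],[0,0.0343,-0.0351,0.27,-0.0018],[0,0.0343,-0.0351,0.34,-0.0018],[0,0.0343,-0.0351,0.4,-0.0018],[0,0.0343,-0.0351,0.44,-0.0018],[0,0.0343,-0.0351,0.47,-0.0018],[0,0.0343,-0.0351,0.485,-0.0018],[0,0.0343,-0.0351,0.491,-0.0018]]]}}

```text
clock: 30.22
position: [0.5705, 0.0826, 0.0329]
ee_rot: [-3.14, 0.001, 1.176]
ft_force: [0.3, -0.2, 0.6]
finger_gap: 0.0424
grip_force: 0.0
```

Emit:
{"name": "carry_out", "arguments": {"deltas": [[[-0.2,0,0,0,0],[-0.4,0,0,0,0],[-0.6,0,0,0,0],[-0.7,0,0,0,0],[-1,0,0,0,0],[-1,0,0,0,0],[-1,0,0,0,0],[-1,0,0,0,0],[-1,0,0,0,0],[-1,0,0,0,0]]], "squeeze": 80}}

```text
clock: 31.05
position: [0.5716, 0.0827, 0.0355]
ee_rot: [3.14, -0.001, 1.176]
ft_force: [-1.1, -0.7, 6.2]
finger_gap: 0.0126
grip_force: 78.7
```

Emit:
{"name": "carry_out", "arguments": {"deltas": [[[-1,0,0,-0.01,0],[-1,0,0,-0.04,0],[-1,0,0,-0.08,0],[-1,0,0,-0.12,0],[-1,0,0,-0.17,0],[-1,0,0,-0.22,0],[-1,0,0,-0.27,0],[-1,0,0,-0.31,0],[-1,0,0,-0.34,0],[-1,0,0,-0.34,0]]]}}

```text
clock: 31.88
position: [0.5717, 0.0827, 0.2077]
ee_rot: [3.138, -0.002, 1.176]
ft_force: [1.3, -0.2, -2.7]
finger_gap: 0.0121
grip_force: 78.9
```

```bash
python3 -c "
from h import *
s,W,im=snap('w18'); goto([.5147,-.0678,.20],6.45)
h=cv2.cvtColor(im,cv2.COLOR_BGR2HSV); uv=proj(W,s['position']+Ro.from_euler('xyz',s['ee_rot']).apply([[.0765,0,.028],[-.0765,0,.028],[.0885,0,.028],[0,.025,.028]])); print(uv)"
```

```text
w18 t 31.88 TCP [0.5717 0.0827 0.2077] yaw 67.36 gap 0.0121
units x,y,z,turn [-0.3213  0.0114  0.0102] 0.3384
[[322.2083 132.5899]
 [321.714  426.7638]
 [322.2615 100.913 ]
 [374.6668 300.8312]]
```

Emit:
{"name": "carry_out", "arguments": {"deltas": [[[-1,-0.02,0.001,0,0.02],[-1,-0.055,0.002,0,0.055],[-1,-0.09,0.003,0,0.09],[-1,-0.13,0.004,0,0.13],[-1,-0.17,0.006,0,0.165],[-1,-0.21,0.007,0,0.2],[-1,-0.25,0.008,0,0.235],[-1,-0.28,0.01,0.005,0.27],[-1,-0.305,0.011,0.01,0.305],[-1,-0.3213,0.0114,0.0102,0.3384]]]}}

```text
clock: 32.77
position: [0.5133, -0.0688, 0.1965]
ee_rot: [-3.141, 0.003, 0.106]
ft_force: [-0.0, 0.2, -1.8]
finger_gap: 0.0122
grip_force: 78.8
```

Emit:
{"name": "carry_out", "arguments": {"deltas": [[[-1,0,0,0.02,0],[-1,0,0,0.05,0],[-1,0,0,0.08,0],[-1,0,0,0.1,0],[-1,0,0,0.11,0],[-1,0,0,0.11,0],[-1,0,0,0.11,0],[-1,0,0,0.11,0],[-1,0,0,0.11,0],[-1,0,0,0.11,0]]]}}

```text
clock: 33.6
position: [0.5146, -0.0678, 0.1446]
ee_rot: [3.141, -0.001, 0.113]
ft_force: [0.2, 0.4, -2.1]
finger_gap: 0.0126
grip_force: 78.8
```

```bash
python3 - <<'E'
from h import *
s,W,im=snap("w19"); print(s["ee_rot"],s["ft_force"]); z=s["position"][2]
R=Ro.from_euler('xyz',s["ee_rot"])
print("pred hole",proj(W,s["position"]+R.apply([[.0765,0,.028]])),"pin_1 foot/tip pred",proj(W,[[.5907,-.0592,.069],[.5907,-.0592,.087]]))
sc=read_camera("scene")[:,:,::-1]; cv2.imwrite("pics/s19.png",sc)
a=cv2.resize(im[60:300,220:420],None,fx=2.4,fy=2.4,interpolation=cv2.INTER_CUBIC); b=cv2.resize(sc[225:325,225:335],None,fx=2.9,fy=2.9,interpolation=cv2.INTER_CUBIC)
b=cv2.copyMakeBorder(b,0,a.shape[0]-b.shape[0],0,0,0); cv2.imwrite("pics/c19.png",np.hstack([a,b])); print(a.shape,b.shape)
E
```

```text
w19 t 33.6 TCP [ 0.5146 -0.0678  0.1446] yaw 6.46 gap 0.0126
[ 3.1413 -0.0009  0.1127] [ 0.2227  0.4271 -2.134 ]
pred hole [[322.3376 129.8379]] pin_1 foot/tip pred [[321.7205 127.7135]
 [321.9075 128.312 ]]
(576, 480, 3) (576, 319, 3)
```

View pics/c19.png

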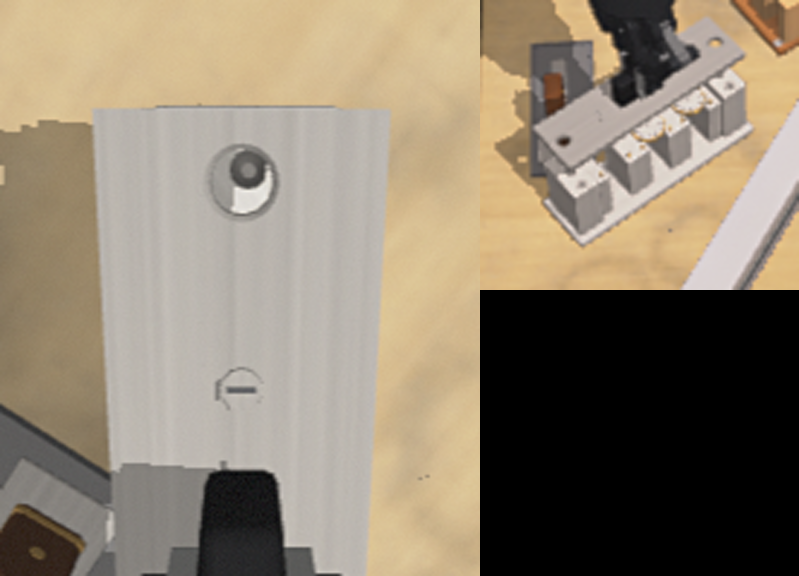

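```bash
python3 - <<'E'
from h import *
d=np.load("w19.npz"); W=(d["K"],d["R"],d["t"]); s=dict(position=d["p"],ee_rot=d["r"])
c=lambda p:np.array(p,float)/2.4+[220,60]-.3
zt=d["p"][2]-.0355+.001+.006; print("plate top z",zt)
f=lambda p,z:tool(s,plane(W,c(p),z)).round(2)[:,:2]
print("hole",f((243,181),zt),"pin tip",f((248,169),.087))
E_=f([(93,110),(110,576),(390,110),(365,576)],zt); print("edges",E_); m=[(E_[0]+E_[2])/2,(E_[1]+E_[3])/2]; print(m,np.degrees(np.arctan2(m[0][1]-m[1][1],m[0][0]-m[1][0])))
# subpixel edges per row
im=cv2.imread("pics/w19.png"); h=cv2.cvtColor(im,cv2.COLOR_BGR2HSV)[:,:,1].astype(float)
L=[];Rr=[]
for v in range(112,240,8):
    row=h[v]; 
    r=[u for u in range(350,400) if row[u]<42<=row[u+1]]
    l=[u for u in range(245,290) if row[u]>=42>row[u+1]]
    if r: Rr.append((r[0]+.5,v))
    if l: L.append((l[-1]+.5,v))
for q in (L,Rr):
    if len(q)>4:
        t=tool(s,plane(W,q,zt))[:,:2]; k=np.polyfit(t[:,0],t[:,1],1); print(len(q),"slope deg",np.degrees(k[0]).round(2),"y at76.5",np.polyval(k,76.5).round(2),"y at 30",np.polyval(k,30).round(2))
E
```

```text
plate top z 0.11607776577896511
hole [[74.43 -0.56]] pin tip [[75.72  0.53]]
edges [[ 85.75 -25.44]
 [ -0.67 -26.82]
 [ 85.74  23.82]
 [ -0.7   23.63]]
[array([85.745, -0.81 ]), array([-0.685, -1.595])] 0.5203742940030003
16 slope deg 0.14 y at76.5 -25.64 y at 30 -25.75
16 slope deg 0.14 y at76.5 23.82 y at 30 23.71
```

Emit:
{"name": "carry_out", "arguments": {"deltas": [[[-1,0.0026,0.0023,0,0],[-1,0.0026,0.0023,0,0],[-1,0.0026,0.0023,0.01,0],[-1,0.0026,0.0023,0.02,0],[-1,0.0026,0.0023,0.03,0],[-1,0.0026,0.0023,0.034,0],[-1,0.0026,0.0023,0.036,0],[-1,0.0026,0.0023,0.036,0],[-1,0.0026,0.0023,0.036,0],[-1,0.0026,0.0023,0.036,0]]]}}

```text
clock: 34.53
position: [0.5158, -0.0688, 0.1262]
ee_rot: [3.141, -0.0, 0.112]
ft_force: [-0.4, -0.0, -2.1]
finger_gap: 0.0124
grip_force: 78.8
```

```bash
python3 - <<'E'
from h import *
snap("w20")
for n in ("w19","w20"):
    d=np.load(n+".npz"); W=(d["K"],d["R"],d["t"]); s=dict(position=d["p"],ee_rot=d["r"]); im=cv2.imread(f"pics/{n}.png"); zt=d["p"][2]-.0285
    print(n,d["p"],d["r"]); uv=proj(W,d["p"]+Ro.from_euler('xyz',d["r"]).apply([[.0743,-.0006,.0285]]))[0]; x,y=uv.round().astype(int); print(x,y)
    g=cv2.cvtColor(im,cv2.COLOR_BGR2GRAY); print(g[y-18:y+19,x-18:x+19:1][::2].tolist() if n=="w20" else "")
    c=cv2.HoughCircles(cv2.resize(g[y-30:y+30,x-30:x+30],None,fx=4,fy=4,interpolation=cv2.INTER_CUBIC),cv2.HOUGH_GRADIENT_ALT,1,4,param1=80,param2=0.3,minRadius=12,maxRadius=80)
    if c is not None:
        for k in c[0]: q=k[:2]/4+[x-30,y-30]-.375; print("circ",q.round(1),(k[2]/4).round(1),"@plate",tool(s,plane(W,q,zt)).round(2)[0,:2],"@pin",tool(s,plane(W,q,.087)).round(2)[0,:2])
E
```

```text
w20 t 34.53 TCP [ 0.5158 -0.0688  0.1262] yaw 6.44 gap 0.0124
w19 [ 0.5146 -0.0678  0.1446] [ 3.1413 -0.0009  0.1127]
321 135

circ [321.9 135.4] 16.1 @plate [74.32 -0.18] @pin [73.27 -0.03]
circ [321.9 135.4] 13.6 @plate [74.32 -0.18] @pin [73.27 -0.03]
circ [320.6 132.1] 13.7 @plate [75.6  -0.69] @pin [74.79 -0.64]
circ [320.6 137.6] 12.0 @plate [73.44 -0.69] @pin [72.21 -0.64]
circ [320.6 132.1] 16.5 @plate [75.6  -0.69] @pin [74.79 -0.64]
circ [318.1 139.6] 12.0 @plate [72.65 -1.72] @pin [71.27 -1.86]
circ [316.9 137.9] 15.9 @plate [73.34 -2.23] @pin [72.09 -2.47]
circ [323.9 142.1] 6.8 @plate [71.66  0.64] @pin [70.08  0.96]
circ [327.4 135.9] 12.4 @plate [74.13  2.07] @pin [73.03  2.66]
circ [317.6 141.6] 10.2 @plate [71.86 -1.92] @pin [70.32 -2.11]
circ [320.6 142.1] 7.7 @plate [71.66 -0.69] @pin [70.08 -0.64]
circ [325.1 139.9] 9.2 @plate [72.55  1.15] @pin [71.15  1.57]
circ [320.6 132.1] 6.3 @plate [75.6  -0.69] @pin [74.79 -0.64]
circ [322.8 130.6] 7.8 @plate [76.18  0.17] @pin [75.49  0.39]
circ [327.6 139.9] 8.3 @plate [72.55  2.18] @pin [71.15  2.79]
circ [320.6 132.1] 
[... 4397 characters left out ...]
76]]
circ [320.4 134.6] 14.8 @plate [74.62 -0.82] @pin [74.25 -0.81]
circ [320.4 134.6] 8.8 @plate [74.62 -0.82] @pin [74.25 -0.81]
circ [320.4 134.6] 12.5 @plate [74.62 -0.82] @pin [74.25 -0.81]
circ [323.6 140.6] 10.6 @plate [72.26  0.51] @pin [71.72  0.62]
circ [316.9 141.4] 9.8 @plate [71.96 -2.26] @pin [71.4  -2.35]
circ [313.6 133.4] 7.9 @plate [75.11 -3.57] @pin [74.78 -3.76]
circ [318.4 144.1] 5.9 @plate [70.87 -1.65] @pin [70.23 -1.69]
circ [311.1 131.6] 5.2 @plate [75.79 -4.59] @pin [75.51 -4.85]
circ [330.6 133.1] 5.7 @plate [75.21  3.35] @pin [74.88  3.66]
circ [320.4 134.6] 3.7 @plate [74.62 -0.82] @pin [74.25 -0.81]
circ [320.9 148.1] 5.3 @plate [69.27 -0.62] @pin [68.52 -0.59]
```

Emit:
{"name": "carry_out", "arguments": {"deltas": [[[-1,0.0006,0,0.004,0],[-1,0.0006,0,0.008,0],[-1,0.0006,0,0.012,0],[-1,0.0006,0,0.016,0],[-1,0.0006,0,0.02,0],[-1,0.0006,0,0.023,0],[-1,0.0006,0,0.026,0],[-1,0.0006,0,0.026,0],[-1,0.0006,0,0.026,0],[-1,0.0006,0,0.026,0]]]}}

```text
clock: 35.42
position: [0.5161, -0.0688, 0.113]
ee_rot: [3.142, -0.0, 0.112]
ft_force: [0.3, 0.7, -2.1]
finger_gap: 0.0123
grip_force: 78.8
```

```bash
python3 - <<'E'
from h import *
s,W,im=snap("w21"); print(s["ee_rot"],s["ft_force"],s["moment"])
E
```

```text
w21 t 35.42 TCP [ 0.5161 -0.0688  0.113 ] yaw 6.44 gap 0.0123
[ 3.1416 -0.0001  0.1124] [ 0.2589  0.7496 -2.1388] [ 0.0112 -0.0101 -0.0057]
```

Emit:
{"name": "carry_out", "arguments": {"deltas": [[[-1,0,0,0.004,0],[-1,0,0,0.008,0],[-1,0,0,0.011,0],[-1,0,0,0.0135,0],[-1,0,0,0.015,0],[-1,0,0,0.016,0],[-1,0,0,0.0165,0],[-1,0,0,0.0165,0],[-1,0,0,0.0165,0],[-1,0,0,0.0165,0]]]}}

```text
clock: 36.3
position: [0.5161, -0.0688, 0.1048]
ee_rot: [3.142, -0.0, 0.113]
ft_force: [-0.6, -0.4, -1.7]
finger_gap: 0.0126
grip_force: 78.8
```

Emit:
{"name": "carry_out", "arguments": {"deltas": [[[-1,0,0,0.0005,0],[-1,0,0,0.001,0],[-1,0,0,0.0015,0],[-1,0,0,0.002,0],[-1,0,0,0.0025,0],[-1,0,0,0.003,0],[-1,0,0,0.003,0],[-1,0,0,0.003,0],[-1,0,0,0.003,0],[-1,0,0,0.003,0]]]}}

```text
clock: 37.13
position: [0.5162, -0.0688, 0.1045]
ee_rot: [3.141, -0.001, 0.112]
ft_force: [-8.4, 1.3, 13.1]
finger_gap: 0.0122
grip_force: 81.1
```

Emit:
{"name": "carry_out", "arguments": {"deltas": [[[-0.6,0,0,-0.0015,0],[-0.5,0,0,-0.0015,0],[-0.3,0,0,-0.0015,0],[-0.1,0,0,-0.0015,0],[0,0,0,-0.0015,0],[0,0,0,-0.0015,0],[0,0,0,-0.0015,0],[0,0,0,-0.0015,0],[0,0,0,-0.0015,0],[0,0,0,-0.0015,0]]]}}

```text
clock: 37.97
position: [0.5161, -0.0688, 0.104]
ee_rot: [3.142, 0.0, 0.112]
ft_force: [0.4, -0.3, 0.0]
finger_gap: 0.0429
grip_force: 0.0
```

Emit:
{"name": "carry_out", "arguments": {"deltas": [[[0,0,0,-0.02,0],[0,0,0,-0.06,0],[0,0,0,-0.12,0],[0,0,0,-0.18,0],[0,0,0,-0.24,0],[0,0,0,-0.3,0],[0,0,0,-0.34,0],[0,0,0,-0.34,0],[0,0,0,-0.34,0],[0,0,0,-0.34,0]]]}}

```text
clock: 38.8
position: [0.5158, -0.0688, 0.2735]
ee_rot: [-3.141, 0.001, 0.112]
ft_force: [-0.0, 0.4, -0.7]
finger_gap: 0.0427
grip_force: 0.0
```

```bash
python3 - <<'E'
from h import *
s,W,im=snap("w22"); print(s["ft_force"])
# plate grip and visible hole, plate edges as seated at z=.075
for st,ce,m in comps(im,(0,0,0),(180,255,60),150): print(st,ce.round(0)) if st[4]<3000 else None
uv=proj(W,[[.5907,-.0592,.087],[.5907,-.0592,.075],[.515,-.068,.105]]); print("pred pin tip/hole/grip",uv)
C=cam("scene"); sc=read_camera("scene")[:,:,::-1]; cv2.imwrite("pics/s22.png",sc); g=cv2.cvtColor(sc,cv2.COLOR_BGR2HSV)
ctr=np.array([.5147,-.0678]);ex=np.array([.1123,-.9937]);ey=np.array([.9937,.1123])
P=lambda x,y,z:[*(ctr+ex*x+ey*y),z]
print("scene pred corners",proj(C,[P(25,-88.5e-3*1,.069) if 0 else P(.025,-.0885,.075),P(.025,.0885,.075),P(-.025,.0885,.075),P(-.025,-.0885,.075)]))
m=cv2.inRange(g,np.array([0,0,120]),np.array([180,35,255]))
n,l,st,ce=cv2.connectedComponentsWithStats(m)
for i in range(1,n):
    if st[i,4]>300 and 230<ce[i][0]<330 and 220<ce[i][1]<320: print(st[i],ce[i], cv2.boxPoints(cv2.minAreaRect(max(cv2.findContours((l==i).astype(np.uint8),0,2)[0],key=cv2.contourArea))).round(1).tolist())
E
```

```text
w22 t 38.8 TCP [ 0.5158 -0.0688  0.2735] yaw 6.44 gap 0.0427
[-0.0251  0.4161 -0.6999]
[628   5  12  36 174] [633.  25.]
[613 116  27  26 247] [628. 131.]
[313 188  15  59 866] [320. 217.]
[420 198  27  28 241] [428. 207.]
pred pin tip/hole/grip [[319.8697 126.6651]
 [319.8753 126.4606]
 [320.1796 220.4227]]
scene pred corners [[258.2196 291.8194]
 [317.4349 252.2826]
 [304.4856 239.6131]
 [245.6593 277.9247]]
[    0     0   515   480 59913] [268.0159 226.0129] [[-0.0, 0.0], [514.0, 0.0], [514.0, 479.0], [0.0, 479.0]]
[ 243  239   76   71 2404] [278.5691 272.4863] [[223.5, 260.3999938964844], [290.20001220703125, 215.0], [324.6000061035156, 265.6000061035156], [257.8999938964844, 311.0]]
```

```bash
python3 -c "
from plant import *
print(job_done())"
```

```text
the job is handed in; nothing more can be done
None
```

I handed the job in at about 39 s: both dials on the rack lie flat in carrier nests, the lifter stands back in its tray, and the cover plate rests on both shoulders over the pins; that last point I judged from seating height and contact force, as my picture allowance was used up.

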